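# Find the hand nut that threads on the clamp stud, clamp the heat sink, stow the rest

### The job

The hold-down clamp on the bench has lost its hand nut, so its blue strap stands sprung up off the heat sink. The orange hand nuts on the bench look alike but have different threads: try them on the clamp's stud one by one until one screws on, and screw that one down clockwise until the strap is pressed fully down on the heat sink. Put all the other hand nuts in the open kit drawer, push it fully home past its catch, and leave the other things on the bench where they are.

Things in the scene. Friction and masses are not known exactly. Their poses are not given: they have to be found in the camera images.
- nut_a_head (a point): orange hand nut standing bore down: fluted round head 52 mm across, 28 mm high, over a hub 43 mm across, 12 mm high; 40 mm high in all, 70 g. Point: on its axis, mid-height of the head, 26 mm above its underside; z up out of its closed top. Grip the head at any yaw. All hand nuts look alike; exactly one fits the mounted stud. None if absent
- nut_a: the same hand nut; origin at the centre of its underside, where the bore (32 mm deep) opens
- nut_b_head (a point): orange hand nut standing bore down: fluted round head 52 mm across, 28 mm high, over a hub 43 mm across, 12 mm high; 40 mm high in all, 70 g. Point: on its axis, mid-height of the head, 26 mm above its underside; z up out of its closed top. Grip the head at any yaw. All hand nuts look alike; exactly one fits the mounted stud. None if absent
- nut_b: the same hand nut; origin at the centre of its underside, where the bore (32 mm deep) opens
- nut_c_head (a point): orange hand nut standing bore down: fluted round head 52 mm across, 28 mm high, over a hub 43 mm across, 12 mm high; 40 mm high in all, 70 g. Point: on its axis, mid-height of the head, 26 mm above its underside; z up out of its closed top. Grip the head at any yaw. All hand nuts look alike; exactly one fits the mounted stud. None if absent
- nut_c: the same hand nut; origin at the centre of its underside, where the bore (32 mm deep) opens
- nut_d_head (a point): orange hand nut standing bore down: fluted round head 52 mm across, 28 mm high, over a hub 43 mm across, 12 mm high; 40 mm high in all, 70 g. Point: on its axis, mid-height of the head, 26 mm above its underside; z up out of its closed top. Grip the head at any yaw. All hand nuts look alike; exactly one fits the mounted stud. None if absent
- nut_d: the same hand nut; origin at the centre of its underside, where the bore (32 mm deep) opens
- stud_tip (a point): centre of the bevelled tip of the clamp's fixed upright steel stud, 71 mm above the bench. The stud is of one of two sizes, 22 or 32 mm over its thread (the other stands spare in a block at the back). Right-hand three-start quick thread, 21 mm down per clockwise turn (seen from above), starting 8 mm below the tip. If a nut catches on a thread start, lift it off, turn it a little and set it on again
- strap_top (a point): washer (45 mm) on the strap, round the stud; nuts seat on it, 43 mm above bench clamped, 51 raised. A fitting nut set on the stud rests with its underside 10 to 20 mm below the tip, catches within 2.5 rad of clockwise turning (then cannot be pulled off), is home after 2.4 to 5.3 rad. One too small stays on the tip; one too large drops on to the washer and lifts straight off
- strap (a joint): height of the clamp's blue strap (130 x 46 mm, on a 150 x 80 mm base plate) above its clamped position, m: 0 = pressed down on the heat sink, 0.008 = raised by its spring, as at the start. The spring pushes up with about 5 N raised and 8 N clamped
- drawer (a joint): how far the kit drawer stands open, m: 0 = home; starts at 0.150 to 0.168. It slides with about 2 N; its last 8 mm pass a catch, which takes about 6 N; then it stays home
- drawer_floor (a point): centre of the drawer's inner floor, 11 mm above the bench; x points into the cabinet. Inside 175 mm (x) by 204 mm (y); side walls 32 mm high, front panel up to 74 mm above the bench. The cabinet is 82 mm high and covers what is not pulled out, with 68 mm above the floor: nuts go side by side in one layer
- drawer_front (a point): outer face of the blue drawer front (8 mm thick, 220 mm wide, 8 to 74 mm above the bench), in the middle, 60 mm above the bench; x points into the cabinet, the way to push. A 90 mm wide cup pull stands 16 mm out of the face below it, 20 to 32 mm above the bench
- tin: bystander: yellow-lidded tin, 49 mm across, 24 mm high, behind the vice
- dropper: bystander: small brown dropper bottle, 33 mm wide, 102 mm high, behind the vice
- toroid: bystander: copper-coloured ring-shaped choke, 58 mm across, 23 mm high, behind the vice
There are look-alikes about, which are no part of the job. What is shaped like the nut_b but yellow is not meant.

How it is judged:
By the outcome, as a careful person would: the job done as asked, in the order asked, and still so for the second after the job is handed in, with the robot touching nothing.
Of nut_b, nut_d only 1 to 2 are there at a start; the rules pass over those that are not, and their reading is None.
At some moment in a run one of nut_a, nut_b, nut_c, nut_d may be knocked a few centimetres aside while the robot is not near it.
Once in a run the grip may slacken for a moment while it holds something.
It also fails if it takes over 210 s, if anything falls off the work surface, if the arm or the gripper's body presses on something with over 40 N, if the wrist force passes 120 N, or if a joint passes its speed limit or range.

### The arm

A 6-joint arm with a two-finger parallel gripper is mounted at the origin on a cart in front of the work surface, level with it; the furniture and walls round the work are solid. World frame = base frame: x ahead of the robot, y to its left, z up, the work surface at z = 0. Lengths are in m, angles in rad, forces in N, time in s.
With the tool pointing down it reaches from about 0.35 to 0.95 m from the base axis. Payload 17.4 kg.
Tool frame: the origin (TCP) lies midway between the tips of the shut fingers; the grasp point (between the pads) lies 19 mm behind it (arm.pinch_z is the z of the grasp point in the tool frame, in m); z points along the fingers, y is the line along which they close (so a half turn about z gives the same grasp; the last joint's range is limited). The gripper opens to 93 mm and grips with 3 to 60 N. Pads are 15 mm wide; open, the fingers measure 128 mm over their backs; the gripper's body (75 mm by 188 mm) begins 65 mm behind the grasp point.
Start: joints at [-1.226, 0.116, 1.442, -0, 1.584, -0.038], TCP at [0.252, -0.626, 0.219] pointing down, gripper open.
Joint ranges: [-2.83, 2.83], [-0.83, 2.19], [0.07, 2.5], [-1.14, 4.28], [0.01, 3], [-2.97, 2.97]. Speed limits (rad/s): [1.89, 1.89, 2.22, 3.14, 3.14, 3.14].

### API

Orientations are given as a unit quaternion [x, y, z, w].
In Python, from workcell import observe, viewer, finish_job, arm gives the robot as it stands.
- The arm moves only by the tool step_arm, never from a script. Its argument "increments" is a list of rows, each an object of numbers: "dx", "dy", "dz": the shift along the tool's x, y, z each as a share of 2.5 cm, from -1 to 1; "ax", "ay", "az": the turn, a rotation vector about the tool's x, y, z each as a share of 0.08 rad, from -1 to 1; "gripper": the closure, from -1 (fully open) to 1 (shut). In form: [{"dx": .., "dy": .., "dz": .., "ax": .., "ay": .., "az": .., "gripper": ..}, ...]. A call has 1 to 12 rows; each row shifts and turns the commanded pose from where the row before left it, along the tool's axes as they then stand; what a row does not reach is not made up. A row lasts 1/12 s, in which the tool goes at most 41.7 mm and 7.16 degrees, less where a joint would pass 70% of its speed; a pose out of reach is approached as far as the arm can. A call with a number of a shift or a turn outside -1 to 1 is refused whole. A call with a gripper value outside its range is refused whole. The fingers move at their own pace and stop on an object; "squeeze" is the grip in N (left out, the last holds). Time passes only in rows, so rows that do not move let the fingers close. It gives the time, the measured TCP pose, the force, the opening and the grip force at its end, in the units of the state.
- observe(): the state, without advancing time (a new reading comes with each control period).
- viewer.capture(name): name is "side" or "top"; returns the picture (480x640x3 uint8, red, green, blue); there is no depth.
- viewer.camera_info(name): a dict with "fovy" (degrees; the focal length in pixels is half the picture's height over the tangent of half this angle, whatever the lens; pixels are square), "cx", "cy" (the principal point, pixels), "position" and "rotation" of the camera in the world. Camera axes: x right, y down, z forward; pixel columns grow to the right and rows downward; lengths in m; the calibration is good to about 2 mm. A picture is of the moment at which its call begins. camera_info takes no time and is no camera call.
- finish_job(): hands the job in; it is judged then, once.
The state is a dict: "time_s": time; "qpos": joint angles; "joint_velocities": joint speeds; "tau": joint torques, N m; "eef_pos": TCP position; "orientation": TCP orientation; "wrist_force": force on the tool from outside, world axes, zero at the start; "wrist_torque": the same for the moment, N m; "gripper_width": finger opening in m; "grasp_force": force on a finger pad.
Only numpy, scipy, OpenCV 4.12 (cv2) and the standard library are available. Lean on these libraries where they do the work, as an engineer would, in place of code of your own. Each camera call takes 0.05 s, during which the arm holds its last target. There are 200 camera calls.

## Working session

There is one attempt and no reset: what is moved stays moved. The work goes in short steps, Python scripts to look and compute and a tool call to move; the robot and the scene stay as the last step left them, time stands still between calls to the robot, and variables do not carry over. Pictures are saved under pics/ and viewed, at most 14 in all, crops included, and the job is handed in when it is done.

Besides the shell and the picture viewer there is one more tool, called after "Call:" as name(argument=value, ...) on one line, values as JSON. step_arm: Moves the arm, as the interface text tells. Shift numbers are shares of 2.5 cm and turn numbers shares of 0.08 rad, none past 1 either way. Its arguments: {"type":"object","properties":{"increments":{"type":"array"},"squeeze":{"type":"number"}},"required":["increments"]}

```bash
ls; mkdir -p pics
python3 - <<'E'
from workcell import observe, viewer
import cv2
s=observe();print(s['time_s'],s['eef_pos'],s['orientation'],s['gripper_width'])
for n in('side','top'):
    print(viewer.camera_info(n)); cv2.imwrite(f'pics/{n}0.png',viewer.capture(n)[:,:,::-1])
E
```

```text
pics
0.0 [ 0.25205487 -0.62594574  0.21789662] [ 9.81738528e-01  1.90234374e-01 -9.05021722e-05 -5.80328312e-04] 0.09286976224166267
{'fovy': 47.50499900438308, 'cx': 311.9946994944137, 'cy': 235.8987595488052, 'position': array([0.11062936, 0.7013295 , 0.73045637]), 'rotation': array([-0.21175254,  0.86211695, -0.44751145,  0.1079293 ])}
{'fovy': 43.37570693933382, 'cx': 318.06636789672405, 'cy': 234.81826755289504, 'position': array([ 0.45351117, -0.1351243 ,  1.36492382]), 'rotation': array([-0.70382145,  0.70931734, -0.02527314,  0.02942034])}
```

View pics/top0.png

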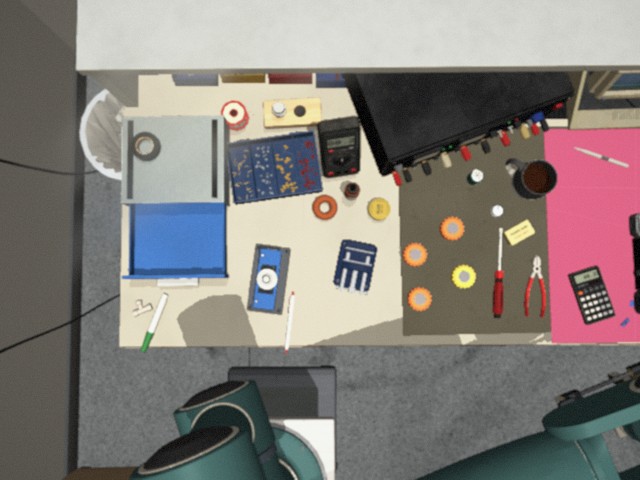

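View pics/side0.png

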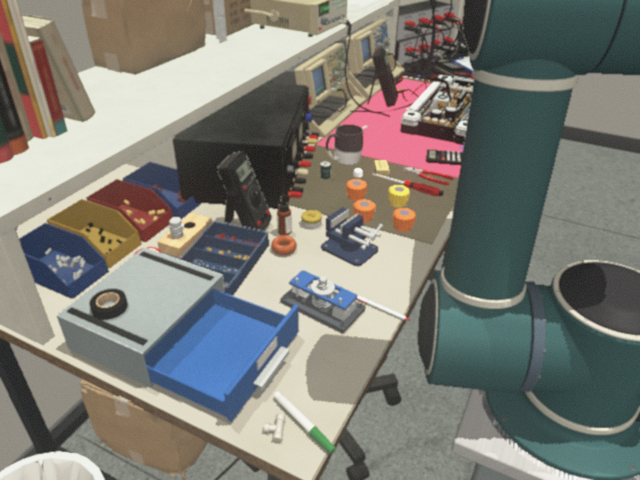

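Top view: orange nuts at (452,228), (415,254) and (420,299). The yellow look-alike is at (463,276); the copper toroid at (324,207) and the reel at (235,115) could also be confused with a nut. The clamp stud is at (266,280), the drawer at (175,240), and its front edge at row ~277.

```bash
cat > h.py <<'E'
import numpy as np, cv2
from scipy.spatial.transform import Rotation as R
from workcell import observe, viewer
def ray(n,u,v):
    c=viewer.camera_info(n); f=240/np.tan(np.radians(c['fovy']/2))
    d=R.from_quat(c['rotation']).apply([(u-c['cx'])/f,(v-c['cy'])/f,1]); return np.array(c['position']),d
def plane(n,u,v,z):
    p,d=ray(n,u,v); return p+d*(z-p[2])/d[2]
def proj(n,P):
    c=viewer.camera_info(n); f=240/np.tan(np.radians(c['fovy']/2))
    q=R.from_quat(c['rotation']).inv().apply(np.array(P)-c['position']); return q[:2]/q[2]*f+[c['cx'],c['cy']]
def tri(u1,u2):
    p,d=ray('top',*u1);q,e=ray('side',*u2)
    s=np.linalg.lstsq(np.c_[d,-e],q-p,rcond=None)[0]; a,b=p+s[0]*d,q+s[1]*e; return (a+b)/2,np.linalg.norm(a-b)
def blobs(im,lo,hi,amin=100):
    h=cv2.cvtColor(im,cv2.COLOR_RGB2HSV); m=cv2.inRange(h,lo,hi)
    m=cv2.morphologyEx(m,cv2.MORPH_CLOSE,np.ones((9,9)))
    cs,_=cv2.findContours(m,cv2.RETR_EXTERNAL,cv2.CHAIN_APPROX_NONE)
    return [(cv2.minEnclosingCircle(c),cv2.contourArea(c),cv2.minAreaRect(c)) for c in cs if cv2.contourArea(c)>amin]
ORANGE=((5,130,150),(19,255,255))
def nuts(z=.033):
    out=[]
    for (c,r),a,_ in blobs(viewer.capture('top'),*ORANGE):
        out.append((np.round(c,1),round(r,1),a,np.round(plane('top',*c,z),4)))
    return out
E
python3 - <<'E'
from h import *
t=viewer.capture('top');s=viewer.capture('side')
print("nuts");[print(x) for x in nuts()]
print('side',[(np.round(c,1),round(r,1)) for (c,r),a,_ in blobs(s,*ORANGE,80)])
print('blue',[(np.round(np.array(r[0])),r[1],r[2]) for _,a,r in blobs(t,(100,150,100),(118,255,255),300)])
a=cv2.resize(t[235:320,235:310],None,fx=5,fy=5,interpolation=cv2.INTER_CUBIC)
b=cv2.resize(s[255:335,275:370],None,fx=4,fy=4,interpolation=cv2.INTER_CUBIC)
c=np.zeros((425+0,375+380,3),np.uint8);c[:,:375]=a;c[:320,375:]=b
cv2.imwrite('pics/c1.png',c[:,:,::-1])
a=cv2.resize(t[190:320,395:485],None,fx=4,fy=4,interpolation=cv2.INTER_CUBIC)
b=cv2.resize(s[165:240,335:425],None,fx=4,fy=4,interpolation=cv2.INTER_CUBIC)
c=np.zeros((520,720,3),np.uint8);c[:,:360]=a;c[:300,360:]=b
cv2.imwrite('pics/c2.png',c[:,:,::-1])
E
```

```text
nuts
(array([419.3, 298.7]), 12.0, 412.5, array([ 0.4144, -0.3486,  0.033 ]))
(array([414.7, 254.1]), 12.0, 406.0, array([ 0.5124, -0.3405,  0.033 ]))
(array([452., 228.]), 12.1, 404.0, array([ 0.5695, -0.4242,  0.033 ]))
(array([324.6, 206.8]), 11.8, 395.5, array([ 0.619 , -0.1427,  0.033 ]))
side [(array([283.9, 243.5]), 11.1), (array([135.5, 214.5]), 17.7), (array([403.5, 218.8]), 12.5), (array([359. , 200.5]), 22.8), (array([ 38. , 118.5]), 19.4)]
blue [(array([174., 240.]), (73.0, 101.0), 90.0)]
```

View pics/c1.png

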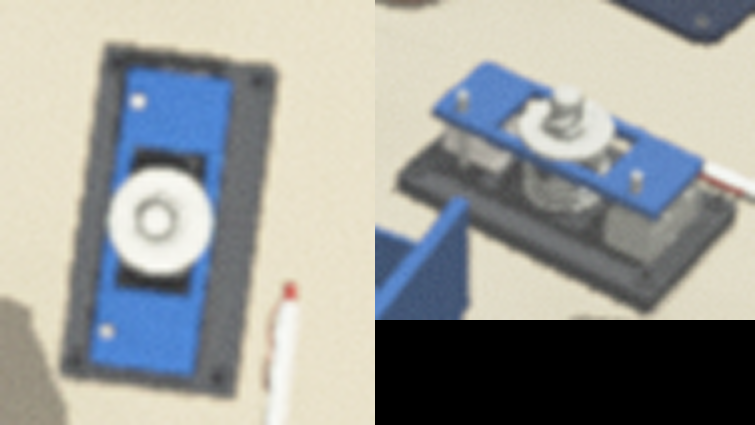

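View pics/c2.png

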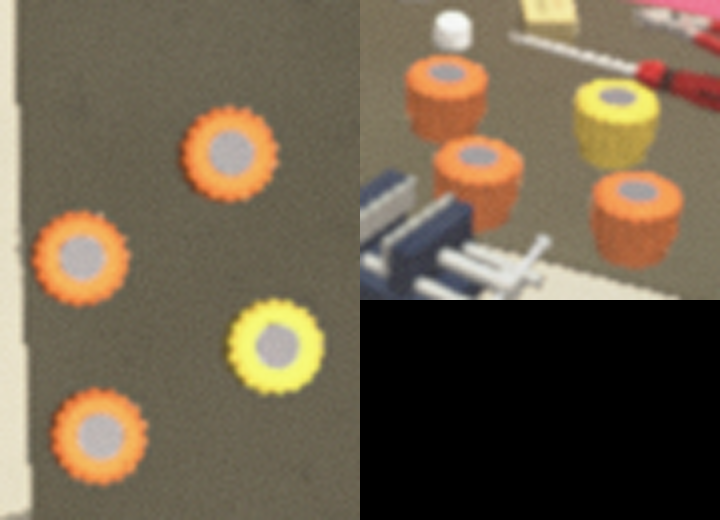

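Crops: three orange nuts (plus the yellow decoy). The stud tip is at top (266,279) and side (323,278.7), with the washer centred at top (266.6,279).

Run:
```python
from h import *
np.set_printoptions(precision=4,suppress=True)
print('stud',plane('top',266,279,.071),plane('side',323.25,278.7,.071),tri((266,279),(323.25,278.7)))
print('washer',plane('top',266.6,279,.051),plane('side',323,286.5,.051))
for x in nuts(): print(x[3],proj('side',x[3]))
t=viewer.capture('top');h=cv2.cvtColor(t,cv2.COLOR_RGB2HSV);m=cv2.inRange(h,(100,130,60),(125,255,255))
for u in (140,175,215):
    r=np.where(m[195:290,u])[0]+195; print(u,r.min(),r.max(),'cab front',plane('top',u,r.min(),.082),'front',plane('top',u,r.max()+.5,.074))
for v in (220,250,270):
    r=np.where(m[v,110:240])[0]+110; print(v,r.min(),r.max(),plane('top',r.min(),v,.043),plane('top',r.max(),v,.043))
```

```text
stud [ 0.4599 -0.0158  0.071 ] [ 0.457 -0.015  0.071] (array([ 0.4588, -0.0161,  0.0695]), np.float64(0.0023809134813381786))
washer [ 0.46   -0.0153  0.051 ] [ 0.4575 -0.0156  0.051 ]
[ 0.4144 -0.3486  0.033 ] [402.8494 215.9455]
[ 0.5124 -0.3405  0.033 ] [362.9279 207.1742]
[ 0.5695 -0.4241  0.033 ] [355.1969 186.1519]
[ 0.6187 -0.1425  0.033 ] [283.2798 237.4597]
[ 0.6969 -0.0549  0.033 ] [231.2987 248.5244]
140 217 277 cab front [0.5943 0.253  0.082 ] front [0.4652 0.2534 0.074 ]
175 204 277 cab front [0.6217 0.1783 0.082 ] front [0.4646 0.1785 0.074 ]
215 203 276 cab front [0.6232 0.0924 0.082 ] front [0.4661 0.0929 0.074 ]
220 136 224 [0.592  0.2735 0.043 ] [0.5904 0.0793 0.043 ]
250 130 224 [0.5259 0.2857 0.043 ] [0.5243 0.079  0.043 ]
270 130 224 [0.482 0.285 0.043] [0.4804 0.0788 0.043 ]
```

Call:
step_arm(increments=[{"az": -1, "gripper": -1}, {"az": -1}, {"az": -1}, {"az": -1}, {"az": -1}, {"az": -1}, {"az": -1}, {"az": -1}, {"az": -1}, {"az": -1}, {"az": -1}, {"az": -1}], squeeze=30)

```text
validation failed for argument at $.in...
```

Call:
step_arm(increments=[{"az": -1}, {"az": -1}, {"az": -1}, {"az": -1}, {"az": -1}, {"az": -1}, {"az": -1}, {"az": -1}, {"az": -1}, {"az": -1}, {"az": -1}, {"az": -1}])

```text
validation failed for argument at $.in...
```

Call:
step_arm(increments=[{"az": -1}, {"az": -1}, {"az": -1}, {"az": -1}, {"az": -1}, {"az": -1}, {"az": -1}, {"az": -1}, {"az": -1}, {"az": -1}, {"az": -0.48}, {}])

```text
validation failed for argument at $.in...
```

Call:
step_arm(increments=[{"dx": 0, "dy": 0, "dz": 0, "ax": 0, "ay": 0, "az": -1, "gripper": -1}], squeeze=30)

```text
time_s: 0.43
eef_pos: [0.2521, -0.6261, 0.2186]
orientation: [0.974, 0.229, -0.0, -0.0]
wrist_force: [0.5, 0.3, 0.6]
gripper_width: 0.0934
grasp_force: 0.0
```

Call:
step_arm(increments=[{"dx": 0, "dy": 0, "dz": 0, "ax": 0, "ay": 0, "az": -1}])

```text
validation failed for argument at $.in...
```

Call:
step_arm(increments=[{"az": -1, "gripper": -1}])

```text
validation failed for argument at $.in...
```

Call:
step_arm(increments=[{"dx": 0, "dy": 0, "dz": 0, "ax": 0, "ay": 0, "az": -1, "gripper": -1}, {"dx": 0, "dy": 0, "dz": 0, "ax": 0, "ay": 0, "az": -1, "gripper": -1}, {"dx": 0, "dy": 0, "dz": 0, "ax": 0, "ay": 0, "az": -1, "gripper": -1}, {"dx": 0, "dy": 0, "dz": 0, "ax": 0, "ay": 0, "az": -1, "gripper": -1}, {"dx": 0, "dy": 0, "dz": 0, "ax": 0, "ay": 0, "az": -1, "gripper": -1}, {"dx": 0, "dy": 0, "dz": 0, "ax": 0, "ay": 0, "az": -1, "gripper": -1}, {"dx": 0, "dy": 0, "dz": 0, "ax": 0, "ay": 0, "az": -1, "gripper": -1}, {"dx": 0, "dy": 0, "dz": 0, "ax": 0, "ay": 0, "az": -1, "gripper": -1}, {"dx": 0, "dy": 0, "dz": 0, "ax": 0, "ay": 0, "az": -1, "gripper": -1}, {"dx": 0, "dy": 0, "dz": 0, "ax": 0, "ay": 0, "az": -1, "gripper": -1}, {"dx": 0, "dy": 0, "dz": 0, "ax": 0, "ay": 0, "az": -1, "gripper": -1}, {"dx": 0, "dy": 0, "dz": 0, "ax": 0, "ay": 0, "az": -1, "gripper": -1}])

```text
time_s: 1.43
eef_pos: [0.2521, -0.6261, 0.2186]
orientation: [0.756, 0.654, 0.0, -0.0]
wrist_force: [0.7, 0.2, -0.5]
gripper_width: 0.0931
grasp_force: 0.0
```

Call:
step_arm(increments=[{"dx": 0, "dy": 0, "dz": 0, "ax": 0, "ay": 0, "az": -1, "gripper": -1}, {"dx": 0, "dy": 0, "dz": 0, "ax": 0, "ay": 0, "az": -1, "gripper": -1}, {"dx": 0, "dy": 0, "dz": 0, "ax": 0, "ay": 0, "az": -1, "gripper": -1}, {"dx": 0, "dy": 0, "dz": 0, "ax": 0, "ay": 0, "az": -1, "gripper": -1}, {"dx": 0, "dy": 0, "dz": 0, "ax": 0, "ay": 0, "az": -1, "gripper": -1}, {"dx": 0, "dy": 0, "dz": 0, "ax": 0, "ay": 0, "az": -1, "gripper": -1}, {"dx": 0, "dy": 0, "dz": 0, "ax": 0, "ay": 0, "az": -1, "gripper": -1}, {"dx": 0, "dy": 0, "dz": 0, "ax": 0, "ay": 0, "az": -1, "gripper": -1}, {"dx": 0, "dy": 0, "dz": 0, "ax": 0, "ay": 0, "az": -1, "gripper": -1}, {"dx": 0, "dy": 0, "dz": 0, "ax": 0, "ay": 0, "az": -1, "gripper": -1}, {"dx": 0, "dy": 0, "dz": 0, "ax": 0, "ay": 0, "az": -1, "gripper": -1}, {"dx": 0, "dy": 0, "dz": 0, "ax": 0, "ay": 0, "az": -1, "gripper": -1}])

```text
time_s: 2.43
eef_pos: [0.2521, -0.6261, 0.2186]
orientation: [0.369, 0.93, 0.0, -0.0]
wrist_force: [-1.1, -0.0, -0.7]
gripper_width: 0.0929
grasp_force: 0.0
```

Call:
step_arm(increments=[{"dx": 0, "dy": 0, "dz": 0, "ax": 0, "ay": 0, "az": -1, "gripper": -1}, {"dx": 0, "dy": 0, "dz": 0, "ax": 0, "ay": 0, "az": -1, "gripper": -1}, {"dx": 0, "dy": 0, "dz": 0, "ax": 0, "ay": 0, "az": -1, "gripper": -1}, {"dx": 0, "dy": 0, "dz": 0, "ax": 0, "ay": 0, "az": -1, "gripper": -1}, {"dx": 0, "dy": 0, "dz": 0, "ax": 0, "ay": 0, "az": -1, "gripper": -1}, {"dx": 0, "dy": 0, "dz": 0, "ax": 0, "ay": 0, "az": -1, "gripper": -1}, {"dx": 0, "dy": 0, "dz": 0, "ax": 0, "ay": 0, "az": -1, "gripper": -1}, {"dx": 0, "dy": 0, "dz": 0, "ax": 0, "ay": 0, "az": -1, "gripper": -1}, {"dx": 0, "dy": 0, "dz": 0, "ax": 0, "ay": 0, "az": -1, "gripper": -1}, {"dx": 0, "dy": 0, "dz": 0, "ax": 0, "ay": 0, "az": -0.48, "gripper": -1}, {"dx": 0, "dy": 0, "dz": 0, "ax": 0, "ay": 0, "az": 0, "gripper": -1}])

```text
time_s: 3.35
eef_pos: [0.2521, -0.6262, 0.2186]
orientation: [-0.001, 1.0, 0.0, -0.0]
wrist_force: [0.3, 0.7, -0.1]
gripper_width: 0.0929
grasp_force: 0.0
```

Call:
step_arm(increments=[{"dx": -0.54, "dy": 0.92, "dz": 0.33, "ax": 0, "ay": 0, "az": 0, "gripper": -1}, {"dx": -0.54, "dy": 0.92, "dz": 0.33, "ax": 0, "ay": 0, "az": 0, "gripper": -1}, {"dx": -0.54, "dy": 0.92, "dz": 0.33, "ax": 0, "ay": 0, "az": 0, "gripper": -1}, {"dx": -0.54, "dy": 0.92, "dz": 0.33, "ax": 0, "ay": 0, "az": 0, "gripper": -1}, {"dx": -0.54, "dy": 0.92, "dz": 0.33, "ax": 0, "ay": 0, "az": 0, "gripper": -1}, {"dx": -0.54, "dy": 0.92, "dz": 0.33, "ax": 0, "ay": 0, "az": 0, "gripper": -1}, {"dx": -0.54, "dy": 0.92, "dz": 0.33, "ax": 0, "ay": 0, "az": 0, "gripper": -1}, {"dx": -0.54, "dy": 0.92, "dz": 0.33, "ax": 0, "ay": 0, "az": 0, "gripper": -1}, {"dx": -0.54, "dy": 0.92, "dz": 0.33, "ax": 0, "ay": 0, "az": 0, "gripper": -1}, {"dx": -0.54, "dy": 0.92, "dz": 0.33, "ax": 0, "ay": 0, "az": 0, "gripper": -1}, {"dx": -0.54, "dy": 0.92, "dz": 0.33, "ax": 0, "ay": 0, "az": 0, "gripper": -1}, {"dx": -0.54, "dy": 0.92, "dz": 0.33, "ax": 0, "ay": 0, "az": 0, "gripper": -1}])

```text
time_s: 4.35
eef_pos: [0.4147, -0.349, 0.1194]
orientation: [0.001, 1.0, -0.0, 0.0]
wrist_force: [-0.3, 0.4, -0.4]
gripper_width: 0.0932
grasp_force: 0.0
```

Run:
```python
from h import *
print(observe()['eef_pos'],observe()['qpos'])
for x in nuts(): print(x)
```

```text
[ 0.41471956 -0.34904894  0.1194277 ] [-7.46707475e-01 -1.31563124e-01  1.84963280e+00  3.70295590e-05
  1.42311703e+00 -2.31508148e+00]
(array([414.7, 254.2]), 11.7, 381.5, array([ 0.5122, -0.3405,  0.033 ]))
(array([452., 228.]), 12.1, 404.0, array([ 0.5695, -0.4242,  0.033 ]))
(array([324.6, 207. ]), 11.8, 398.0, array([ 0.6187, -0.1426,  0.033 ]))
(array([285. , 172.5]), 19.2, 168.5, array([ 0.6969, -0.0549,  0.033 ]))
```

Call:
step_arm(increments=[{"dx": 0, "dy": 0, "dz": 1, "ax": 0, "ay": 0, "az": 0, "gripper": -1}, {"dx": 0, "dy": 0, "dz": 1, "ax": 0, "ay": 0, "az": 0, "gripper": -1}, {"dx": 0, "dy": 0, "dz": 1, "ax": 0, "ay": 0, "az": 0, "gripper": -1}, {"dx": 0, "dy": 0, "dz": 0.9, "ax": 0, "ay": 0, "az": 0, "gripper": -1}, {"dx": 0, "dy": 0, "dz": 0.5, "ax": 0, "ay": 0, "az": 0, "gripper": -1}, {"dx": 0, "dy": 0, "dz": 0, "ax": 0, "ay": 0, "az": 0, "gripper": 1}, {"dx": 0, "dy": 0, "dz": 0, "ax": 0, "ay": 0, "az": 0, "gripper": 1}, {"dx": 0, "dy": 0, "dz": 0, "ax": 0, "ay": 0, "az": 0, "gripper": 1}, {"dx": 0, "dy": 0, "dz": 0, "ax": 0, "ay": 0, "az": 0, "gripper": 1}, {"dx": 0, "dy": 0, "dz": 0, "ax": 0, "ay": 0, "az": 0, "gripper": 1}, {"dx": 0, "dy": 0, "dz": 0, "ax": 0, "ay": 0, "az": 0, "gripper": 1}])

```text
time_s: 5.32
eef_pos: [0.4145, -0.3505, 0.0105]
orientation: [0.0, 1.0, -0.0, 0.0]
wrist_force: [-0.2, 0.0, 0.1]
gripper_width: 0.0577
grasp_force: 0.0
```

Call:
step_arm(increments=[{"dx": 0, "dy": 0, "dz": -1, "ax": 0, "ay": 0, "az": 0, "gripper": 1}, {"dx": 0, "dy": 0, "dz": -1, "ax": 0, "ay": 0, "az": 0, "gripper": 1}, {"dx": 0, "dy": 0, "dz": -1, "ax": 0, "ay": 0, "az": 0, "gripper": 1}, {"dx": 0, "dy": 0, "dz": -1, "ax": 0, "ay": 0, "az": 0, "gripper": 1}, {"dx": 0, "dy": 0, "dz": -1, "ax": 0, "ay": 0, "az": 0, "gripper": 1}])

```text
time_s: 5.73
eef_pos: [0.4141, -0.3501, 0.1363]
orientation: [0.0, 1.0, -0.0, 0.0]
wrist_force: [0.3, 0.7, -0.5]
gripper_width: 0.0522
grasp_force: 30.0
```

Call:
step_arm(increments=[{"dx": -0.15, "dy": 0.96, "dz": -0.3, "ax": 0, "ay": 0, "az": 0, "gripper": 1}, {"dx": -0.15, "dy": 0.96, "dz": 0, "ax": 0, "ay": 0, "az": 0, "gripper": 1}, {"dx": -0.15, "dy": 0.96, "dz": 0, "ax": 0, "ay": 0, "az": 0, "gripper": 1}, {"dx": -0.15, "dy": 0.96, "dz": 0, "ax": 0, "ay": 0, "az": 0, "gripper": 1}, {"dx": -0.15, "dy": 0.96, "dz": 0, "ax": 0, "ay": 0, "az": 0, "gripper": 1}, {"dx": -0.15, "dy": 0.96, "dz": 0, "ax": 0, "ay": 0, "az": 0, "gripper": 1}, {"dx": -0.15, "dy": 0.96, "dz": 0, "ax": 0, "ay": 0, "az": 0, "gripper": 1}, {"dx": -0.15, "dy": 0.96, "dz": 0, "ax": 0, "ay": 0, "az": 0, "gripper": 1}, {"dx": -0.15, "dy": 0.96, "dz": 0, "ax": 0, "ay": 0, "az": 0, "gripper": 1}, {"dx": -0.15, "dy": 0.96, "dz": 0, "ax": 0, "ay": 0, "az": 0, "gripper": 1}, {"dx": -0.15, "dy": 0.96, "dz": 0, "ax": 0, "ay": 0, "az": 0, "gripper": 1}, {"dx": -0.15, "dy": 0.96, "dz": 0, "ax": 0, "ay": 0, "az": 0, "gripper": 1}])

```text
time_s: 6.73
eef_pos: [0.4593, -0.0611, 0.1426]
orientation: [0.0, 1.0, -0.0, 0.0]
wrist_force: [0.4, -0.1, -0.8]
gripper_width: 0.0522
grasp_force: 30.0
```

Call:
step_arm(increments=[{"dx": 0, "dy": 0.96, "dz": 0, "ax": 0, "ay": 0, "az": 0, "gripper": 1}, {"dx": 0, "dy": 0.92, "dz": 0, "ax": 0, "ay": 0, "az": 0, "gripper": 1}, {"dx": 0, "dy": 0, "dz": 0, "ax": 0, "ay": 0, "az": -1, "gripper": 1}, {"dx": 0, "dy": 0, "dz": 0, "ax": 0, "ay": 0, "az": -1, "gripper": 1}, {"dx": 0, "dy": 0, "dz": 0, "ax": 0, "ay": 0, "az": -1, "gripper": 1}, {"dx": 0, "dy": 0, "dz": 0, "ax": 0, "ay": 0, "az": -1, "gripper": 1}, {"dx": 0, "dy": 0, "dz": 0, "ax": 0, "ay": 0, "az": -1, "gripper": 1}, {"dx": 0, "dy": 0, "dz": 0, "ax": 0, "ay": 0, "az": -1, "gripper": 1}, {"dx": 0, "dy": 0, "dz": 0, "ax": 0, "ay": 0, "az": -1, "gripper": 1}, {"dx": 0, "dy": 0, "dz": 0, "ax": 0, "ay": 0, "az": -1, "gripper": 1}])

```text
time_s: 7.57
eef_pos: [0.4593, -0.0152, 0.1425]
orientation: [-0.316, 0.949, -0.0, 0.0]
wrist_force: [0.0, 0.7, -0.7]
gripper_width: 0.0517
grasp_force: 30.0
```

Call:
step_arm(increments=[{"dx": 0, "dy": 0, "dz": 0, "ax": 0, "ay": 0, "az": -1, "gripper": 1}, {"dx": 0, "dy": 0, "dz": 0, "ax": 0, "ay": 0, "az": -1, "gripper": 1}, {"dx": 0, "dy": 0, "dz": 0, "ax": 0, "ay": 0, "az": -1, "gripper": 1}, {"dx": 0, "dy": 0, "dz": 0, "ax": 0, "ay": 0, "az": -1, "gripper": 1}, {"dx": 0, "dy": 0, "dz": 0, "ax": 0, "ay": 0, "az": -1, "gripper": 1}, {"dx": 0, "dy": 0, "dz": 0, "ax": 0, "ay": 0, "az": -1, "gripper": 1}, {"dx": 0, "dy": 0, "dz": 0, "ax": 0, "ay": 0, "az": -1, "gripper": 1}, {"dx": 0, "dy": 0, "dz": 0, "ax": 0, "ay": 0, "az": 0, "gripper": 1}])

```text
time_s: 8.23
eef_pos: [0.4594, -0.0152, 0.1425]
orientation: [-0.566, 0.824, -0.0, 0.0]
wrist_force: [-0.6, -0.9, -1.3]
gripper_width: 0.0519
grasp_force: 30.0
```

Run:
```python
from h import *
print(observe()['eef_pos'],observe()['qpos'])
for x in nuts(): print(x)
s=viewer.capture('side')
for b in blobs(s,*ORANGE,150): print(b[0],b[1],b[2])
cv2.imwrite('pics/g1.png',cv2.resize(s[190:340,230:430],None,fx=4,fy=4,interpolation=cv2.INTER_CUBIC)[:,:,::-1])
e=observe()['eef_pos'];print(proj('side',e))
```

```text
[ 0.45936046 -0.01524093  0.14245947] [-8.86734216e-02 -3.41721799e-01  1.98466687e+00 -4.46832046e-06
  1.49819467e+00 -2.86298240e+00]
(array([414.7, 254.1]), 12.0, 407.0, array([ 0.5124, -0.3405,  0.033 ]))
(array([452., 228.]), 12.1, 405.0, array([ 0.5695, -0.4242,  0.033 ]))
(array([324.5, 206.9]), 11.8, 401.0, array([ 0.619 , -0.1425,  0.033 ]))
((283.521728515625, 244.0), 11.521849632263184) 264.0 ((283.7500305175781, 243.75003051757812), (19.091880798339844, 18.384775161743164), 45.0)
((322.7397766113281, 248.4385986328125), 15.034065246582031) 486.5 ((320.20001220703125, 249.1000213623047), (29.024126052856445, 20.961870193481445), 82.87498474121094)
((135.5, 215.5), 16.688419342041016) 212.5 ((135.0117950439453, 217.55043029785156), (33.26070785522461, 14.870038032531738), 13.392498016357422)
((356.20428466796875, 187.58560180664062), 10.816003799438477) 247.0 ((356.800048828125, 185.9000244140625), (21.0190372467041, 15.205260276794434), 26.56505012512207)
[322.7321943  247.85615547]
```

View pics/g1.png

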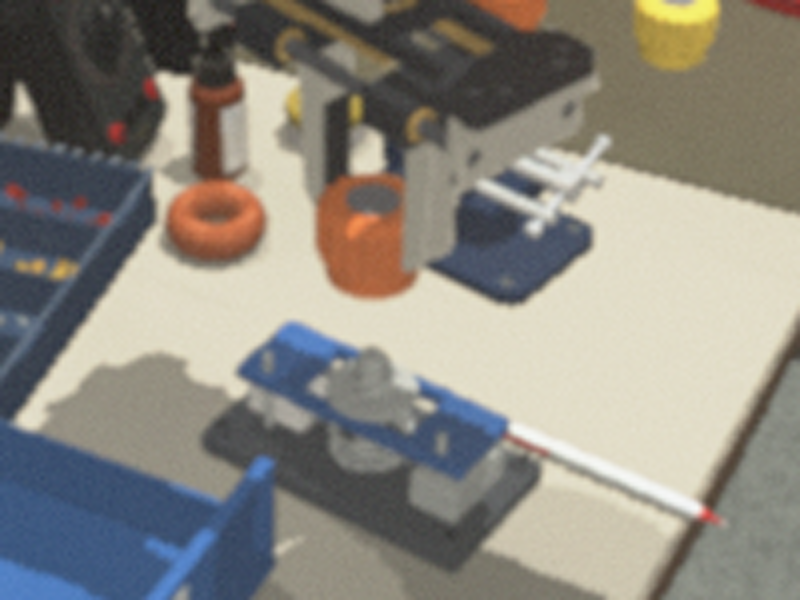

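Call:
step_arm(increments=[{"dx": 0, "dy": 0, "dz": 1, "ax": 0, "ay": 0, "az": 0, "gripper": 1}, {"dx": 0, "dy": 0, "dz": 1, "ax": 0, "ay": 0, "az": 0, "gripper": 1}, {"dx": 0, "dy": 0, "dz": 0.2, "ax": 0, "ay": 0, "az": 0, "gripper": 1}, {"dx": 0, "dy": 0, "dz": 0, "ax": 0, "ay": 0, "az": 0, "gripper": 1}])

```text
time_s: 8.67
eef_pos: [0.4585, -0.0152, 0.0859]
orientation: [-0.564, 0.826, 0.001, -0.001]
wrist_force: [0.0, 1.1, -0.3]
gripper_width: 0.0517
grasp_force: 30.0
```

Call:
step_arm(increments=[{"dx": 0, "dy": 0, "dz": 0.16, "ax": 0, "ay": 0, "az": 0, "gripper": 1}, {"dx": 0, "dy": 0, "dz": 0, "ax": 0, "ay": 0, "az": 0, "gripper": 1}])

```text
time_s: 8.83
eef_pos: [0.4598, -0.0153, 0.084]
orientation: [-0.564, 0.826, -0.0, 0.0]
wrist_force: [-0.8, -0.1, -0.2]
gripper_width: 0.0522
grasp_force: 30.0
```

Call:
step_arm(increments=[{"dx": 0, "dy": 0, "dz": 0.16, "ax": 0, "ay": 0, "az": 0, "gripper": 1}, {"dx": 0, "dy": 0, "dz": 0, "ax": 0, "ay": 0, "az": 0, "gripper": 1}])

```text
time_s: 9.0
eef_pos: [0.4595, -0.0152, 0.0794]
orientation: [-0.564, 0.826, -0.0, 0.0]
wrist_force: [0.9, -0.1, -1.7]
gripper_width: 0.0518
grasp_force: 30.0
```

Call:
step_arm(increments=[{"dx": 0, "dy": 0, "dz": 0.16, "ax": 0, "ay": 0, "az": 0, "gripper": 1}, {"dx": 0, "dy": 0, "dz": 0, "ax": 0, "ay": 0, "az": 0, "gripper": 1}])

```text
time_s: 9.17
eef_pos: [0.4592, -0.0152, 0.0747]
orientation: [-0.564, 0.825, 0.0, -0.0]
wrist_force: [-1.2, -0.2, -1.0]
gripper_width: 0.052
grasp_force: 30.0
```

Call:
step_arm(increments=[{"dx": 0, "dy": 0, "dz": 0.16, "ax": 0, "ay": 0, "az": 0, "gripper": 1}, {"dx": 0, "dy": 0, "dz": 0, "ax": 0, "ay": 0, "az": 0, "gripper": 1}])

```text
time_s: 9.33
eef_pos: [0.4595, -0.0152, 0.0708]
orientation: [-0.564, 0.825, -0.0, 0.0]
wrist_force: [0.5, 0.3, 3.5]
gripper_width: 0.0523
grasp_force: 30.0
```

Call:
step_arm(increments=[{"dx": 0, "dy": 0, "dz": 0.12, "ax": 0, "ay": 0, "az": 0, "gripper": 1}, {"dx": 0, "dy": 0, "dz": 0, "ax": 0, "ay": 0, "az": 0, "gripper": 1}])

```text
time_s: 9.5
eef_pos: [0.4595, -0.0152, 0.0681]
orientation: [-0.564, 0.825, -0.0, 0.0]
wrist_force: [1.5, 0.8, 3.5]
gripper_width: 0.0517
grasp_force: 30.0
```

Call:
step_arm(increments=[{"dx": 0, "dy": 0, "dz": 0.12, "ax": 0, "ay": 0, "az": 0, "gripper": 1}, {"dx": 0, "dy": 0, "dz": 0, "ax": 0, "ay": 0, "az": 0, "gripper": 1}])

```text
time_s: 9.67
eef_pos: [0.4596, -0.0152, 0.0651]
orientation: [-0.564, 0.825, -0.0, 0.0]
wrist_force: [0.5, 0.2, 4.8]
gripper_width: 0.052
grasp_force: 30.0
```

Run:
```python
from h import *
c=np.array([.4594,-.0152]);d=np.array([.1106,.7013])-c;d/=np.linalg.norm(d)
for z in (.1325,.127,.1215): print(z,proj('side',[*(c+d*.0215),z]),'top back',proj('side',[*(c-d*.026),z+.04]))
s=viewer.capture('side');cv2.imwrite('pics/g2.png',cv2.resize(s[230:330,270:390],None,fx=5,fy=5,interpolation=cv2.INTER_CUBIC)[:,:,::-1])
```

```text
0.1325 [322.4958938 259.4165459] top back [323.10523271 226.09254998]
0.127 [322.45150191 261.83902863] top back [323.05960602 228.58264521]
0.1215 [322.40739582 264.2459152 ] top back [323.01426846 231.05696167]
```

View pics/g2.png

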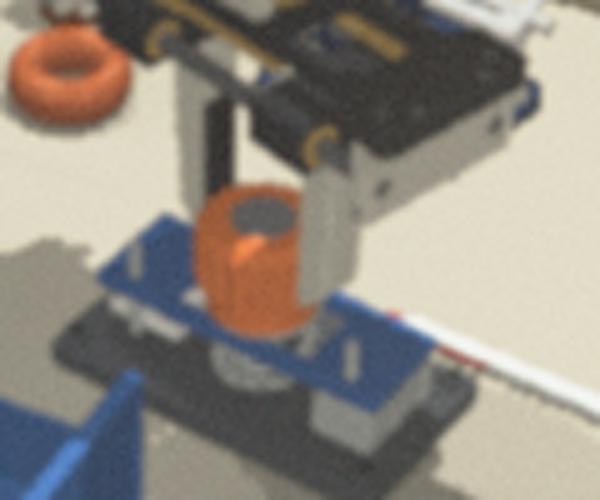

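The nut went past the tip and pushed the strap down with only the spring force, so this one is too large (it sits on the washer). Lift it off and put it in the drawer.

Call:
step_arm(increments=[{"dx": 0, "dy": 0, "dz": -0.8, "ax": 0, "ay": 0, "az": 0, "gripper": 1}, {"dx": 0, "dy": 0, "dz": -0.9, "ax": 0, "ay": 0, "az": 1, "gripper": 1}, {"dx": 0, "dy": 0, "dz": -0.9, "ax": 0, "ay": 0, "az": 1, "gripper": 1}, {"dx": 0, "dy": 0, "dz": -0.9, "ax": 0, "ay": 0, "az": 1, "gripper": 1}, {"dx": 0, "dy": 0, "dz": 0, "ax": 0, "ay": 0, "az": 1, "gripper": 1}, {"dx": 0, "dy": 0, "dz": 0, "ax": 0, "ay": 0, "az": 1, "gripper": 1}, {"dx": 0, "dy": 0, "dz": 0, "ax": 0, "ay": 0, "az": 1, "gripper": 1}, {"dx": 0, "dy": 0, "dz": 0, "ax": 0, "ay": 0, "az": 1, "gripper": 1}, {"dx": 0, "dy": 0, "dz": 0, "ax": 0, "ay": 0, "az": 1, "gripper": 1}, {"dx": 0, "dy": 0, "dz": 0, "ax": 0, "ay": 0, "az": 1, "gripper": 1}, {"dx": 0, "dy": 0, "dz": 0, "ax": 0, "ay": 0, "az": 1, "gripper": 1}, {"dx": 0, "dy": 0, "dz": 0, "ax": 0, "ay": 0, "az": 1, "gripper": 1}])

```text
time_s: 10.72
eef_pos: [0.4591, -0.0152, 0.1523]
orientation: [-0.157, 0.988, 0.0, -0.0]
wrist_force: [0.3, 0.0, -1.0]
gripper_width: 0.052
grasp_force: 30.0
```

Call:
step_arm(increments=[{"dx": 0, "dy": 0, "dz": 0, "ax": 0, "ay": 0, "az": 1, "gripper": 1}, {"dx": 0, "dy": 0, "dz": 0, "ax": 0, "ay": 0, "az": 1, "gripper": 1}, {"dx": 0, "dy": 0, "dz": 0, "ax": 0, "ay": 0, "az": 1, "gripper": 1}, {"dx": 0, "dy": 0, "dz": 0, "ax": 0, "ay": 0, "az": 1, "gripper": 1}, {"dx": 0, "dy": 0, "dz": 0, "ax": 0, "ay": 0, "az": 0, "gripper": 1}])

```text
time_s: 11.13
eef_pos: [0.4591, -0.0153, 0.1524]
orientation: [0.002, 1.0, -0.0, -0.0]
wrist_force: [0.0, 0.5, -1.4]
gripper_width: 0.0519
grasp_force: 30.0
```

Call:
step_arm(increments=[{"dx": -0.54, "dy": 0.96, "dz": 0, "ax": 0, "ay": 0, "az": 0, "gripper": 1}, {"dx": -0.54, "dy": 0.96, "dz": 0, "ax": 0, "ay": 0, "az": 0, "gripper": 1}, {"dx": -0.54, "dy": 0.96, "dz": 0, "ax": 0, "ay": 0, "az": 0, "gripper": 1}, {"dx": -0.54, "dy": 0.96, "dz": 0, "ax": 0, "ay": 0, "az": 0, "gripper": 1}, {"dx": -0.54, "dy": 0.96, "dz": 0, "ax": 0, "ay": 0, "az": 0, "gripper": 1}, {"dx": -0.54, "dy": 0.96, "dz": 0, "ax": 0, "ay": 0, "az": 0, "gripper": 1}, {"dx": -0.54, "dy": 0.96, "dz": 0, "ax": 0, "ay": 0, "az": 0, "gripper": 1}, {"dx": -0.54, "dy": 0.96, "dz": 0, "ax": 0, "ay": 0, "az": 0, "gripper": 1}, {"dx": -0.54, "dy": 0.96, "dz": 0, "ax": 0, "ay": 0, "az": 0, "gripper": 1}, {"dx": 0, "dy": 0, "dz": 0, "ax": 0, "ay": 0, "az": 0, "gripper": 1}])

```text
time_s: 11.97
eef_pos: [0.582, 0.2039, 0.1517]
orientation: [-0.002, 1.0, 0.0, -0.0]
wrist_force: [0.1, -0.2, -0.4]
gripper_width: 0.0524
grasp_force: 30.0
```

Run:
```python
from h import *
print(observe()['eef_pos'],observe()['qpos'])
for x in nuts(): print(x)
s=viewer.capture('side');cv2.imwrite('pics/g3.png',cv2.resize(s[170:420,130:400],None,fx=2.4,fy=2.4,interpolation=cv2.INTER_CUBIC)[:,:,::-1])
```

```text
[0.58202397 0.20389791 0.15173322] [ 2.95276588e-01  1.60749321e-02  1.65509993e+00  6.71298391e-04
  1.47121047e+00 -1.28012415e+00]
(array([414.6, 254.3]), 12.0, 410.0, array([ 0.512 , -0.3403,  0.033 ]))
(array([452., 228.]), 12.1, 402.5, array([ 0.5695, -0.4242,  0.033 ]))
(array([324.5, 206.9]), 11.8, 401.0, array([ 0.619 , -0.1425,  0.033 ]))
(array([285., 173.]), 19.7, 156.5, array([ 0.6958, -0.0549,  0.033 ]))
```

View pics/g3.png

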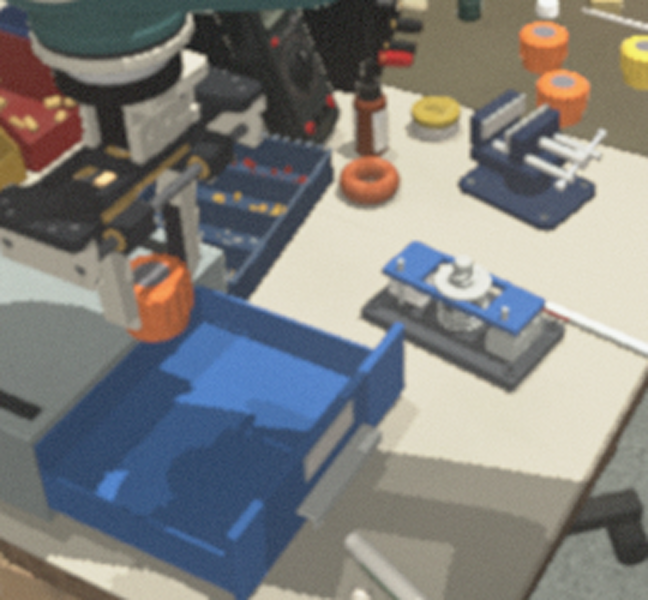

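Call:
step_arm(increments=[{"dx": 0, "dy": 0, "dz": 1, "ax": 0, "ay": 0, "az": 0, "gripper": 1}, {"dx": 0, "dy": 0, "dz": 1, "ax": 0, "ay": 0, "az": 0, "gripper": 1}, {"dx": 0, "dy": 0, "dz": 1, "ax": 0, "ay": 0, "az": 0, "gripper": 1}, {"dx": 0, "dy": 0, "dz": 1, "ax": 0, "ay": 0, "az": 0, "gripper": 1}, {"dx": 0, "dy": 0, "dz": 0.5, "ax": 0, "ay": 0, "az": 0, "gripper": 1}, {"dx": 0, "dy": 0, "dz": 0.2, "ax": 0, "ay": 0, "az": 0, "gripper": 1}, {"dx": 0, "dy": 0, "dz": 0, "ax": 0, "ay": 0, "az": 0, "gripper": 1}])

```text
time_s: 12.65
eef_pos: [0.5805, 0.2001, 0.0347]
orientation: [0.0, 1.0, -0.0, -0.001]
wrist_force: [-0.1, 0.1, -1.0]
gripper_width: 0.0522
grasp_force: 30.0
```

Call:
step_arm(increments=[{"dx": 0, "dy": 0, "dz": 0, "ax": 0, "ay": 0, "az": 0, "gripper": -0.5}, {"dx": 0, "dy": 0, "dz": 0, "ax": 0, "ay": 0, "az": 0, "gripper": -0.5}, {"dx": 0, "dy": 0, "dz": 0, "ax": 0, "ay": 0, "az": 0, "gripper": -0.5}, {"dx": 0, "dy": 0, "dz": 0, "ax": 0, "ay": 0, "az": 0, "gripper": -0.5}])

```text
time_s: 12.98
eef_pos: [0.5814, 0.2008, 0.0363]
orientation: [0.0, 1.0, 0.0, 0.001]
wrist_force: [0.1, -0.7, 0.2]
gripper_width: 0.0689
grasp_force: 0.0
```

Call:
step_arm(increments=[{"dx": 0, "dy": 0, "dz": -1, "ax": 0, "ay": 0, "az": 0, "gripper": -0.5}, {"dx": 0, "dy": 0, "dz": -1, "ax": 0, "ay": 0, "az": 0, "gripper": -0.5}, {"dx": 0, "dy": 0, "dz": -1, "ax": 0, "ay": 0, "az": 0, "gripper": -0.5}, {"dx": 0, "dy": 0, "dz": -1, "ax": 0, "ay": 0, "az": 0, "gripper": -0.5}, {"dx": 0, "dy": 0, "dz": -1, "ax": 0, "ay": 0, "az": 0, "gripper": -1}])

```text
time_s: 13.4
eef_pos: [0.5809, 0.2007, 0.162]
orientation: [0.0, 1.0, 0.0, 0.0]
wrist_force: [0.9, 0.5, 0.9]
gripper_width: 0.0733
grasp_force: 0.0
```

Run:
```python
from h import *
print(observe()['eef_pos'],observe()['qpos'])
for x in nuts(): print(x)
s=viewer.capture('side')
for b in blobs(s,*ORANGE,120): print(np.round(b[0][0]),plane('side',*b[0][0],.035))
```

```text
[0.58088684 0.20072721 0.16201273] [ 2.91205677e-01  5.42332820e-03  1.64899130e+00 -2.00235602e-06
  1.48640524e+00 -1.27932773e+00]
(array([414.6, 254.3]), 12.0, 410.0, array([ 0.512 , -0.3403,  0.033 ]))
(array([452., 228.]), 12.1, 405.0, array([ 0.5695, -0.4242,  0.033 ]))
(array([324.5, 206.9]), 11.8, 403.0, array([ 0.619 , -0.1425,  0.033 ]))
[202. 345.] [0.5806912  0.20320935 0.035     ]
[284. 244.] [ 0.60365915 -0.11746872  0.035     ]
[138. 214.] [ 0.96316852 -0.06280429  0.035     ]
[359. 200.] [ 0.53176222 -0.36121284  0.035     ]
[ 36. 113.] [ 1.67246065 -0.37183678  0.035     ]
[ 9. 26.] [ 2.66737617 -1.04909115  0.035     ]
```

Call:
step_arm(increments=[{"dx": 0.13, "dy": -0.98, "dz": 0, "ax": 0, "ay": 0, "az": 0, "gripper": -1}, {"dx": 0.13, "dy": -0.98, "dz": 0, "ax": 0, "ay": 0, "az": 0, "gripper": -1}, {"dx": 0.13, "dy": -0.98, "dz": 0, "ax": 0, "ay": 0, "az": 0, "gripper": -1}, {"dx": 0.13, "dy": -0.98, "dz": 0, "ax": 0, "ay": 0, "az": 0, "gripper": -1}, {"dx": 0.13, "dy": -0.98, "dz": 0, "ax": 0, "ay": 0, "az": 0, "gripper": -1}, {"dx": 0.13, "dy": -0.98, "dz": 0, "ax": 0, "ay": 0, "az": 0, "gripper": -1}, {"dx": 0.13, "dy": -0.98, "dz": 0, "ax": 0, "ay": 0, "az": 0, "gripper": -1}, {"dx": 0.13, "dy": -0.98, "dz": 0, "ax": 0, "ay": 0, "az": 0, "gripper": -1}, {"dx": 0.13, "dy": -0.98, "dz": 0, "ax": 0, "ay": 0, "az": 0, "gripper": -1}, {"dx": 0.13, "dy": -0.98, "dz": 0, "ax": 0, "ay": 0, "az": 0, "gripper": -1}, {"dx": 0.13, "dy": -0.98, "dz": 0, "ax": 0, "ay": 0, "az": 0, "gripper": -1}, {"dx": 0.13, "dy": -0.98, "dz": 0, "ax": 0, "ay": 0, "az": 0, "gripper": -1}])

```text
time_s: 14.5
eef_pos: [0.5414, -0.0944, 0.1601]
orientation: [0.0, 1.0, -0.0, 0.0]
wrist_force: [-0.0, 0.2, 0.1]
gripper_width: 0.093
grasp_force: 0.0
```

Call:
step_arm(increments=[{"dx": 0.13, "dy": -0.99, "dz": 0, "ax": 0, "ay": 0, "az": 0, "gripper": -1}, {"dx": 0.13, "dy": -0.99, "dz": 0, "ax": 0, "ay": 0, "az": 0, "gripper": -1}, {"dx": 0.13, "dy": -0.99, "dz": 0, "ax": 0, "ay": 0, "az": 0, "gripper": -1}, {"dx": 0.13, "dy": -0.99, "dz": 0, "ax": 0, "ay": 0, "az": 0, "gripper": -1}, {"dx": 0.13, "dy": -0.99, "dz": 0, "ax": 0, "ay": 0, "az": 0, "gripper": -1}, {"dx": 0.13, "dy": -0.99, "dz": 0, "ax": 0, "ay": 0, "az": 0, "gripper": -1}, {"dx": 0.13, "dy": -0.99, "dz": 0, "ax": 0, "ay": 0, "az": 0, "gripper": -1}, {"dx": 0.13, "dy": -0.99, "dz": 0, "ax": 0, "ay": 0, "az": 0, "gripper": -1}, {"dx": 0.13, "dy": -0.99, "dz": 0, "ax": 0, "ay": 0, "az": 0, "gripper": -1}, {"dx": 0, "dy": -0.99, "dz": 0, "ax": 0, "ay": 0, "az": 0, "gripper": -1}, {"dx": 0, "dy": 0, "dz": 0, "ax": 0, "ay": 0, "az": 0, "gripper": -1}])

```text
time_s: 15.42
eef_pos: [0.5119, -0.344, 0.1596]
orientation: [0.001, 1.0, -0.0, -0.0]
wrist_force: [0.3, -0.6, -1.3]
gripper_width: 0.0929
grasp_force: 0.0
```

Run:
```python
from h import *
print(observe()['eef_pos'],observe()['qpos'])
for x in nuts(): print(x)
s=viewer.capture('side')
for b in blobs(s,*ORANGE,120): print(np.round(b[0][0]),plane('side',*b[0][0],.035))
```

```text
[ 0.51185611 -0.34401805  0.15959065] [-6.32738613e-01  1.17781760e-02  1.64655899e+00 -7.67156839e-04
  1.48331813e+00 -2.20089559e+00]
(array([169.2, 223.5]), 11.5, 373.5, array([0.5847, 0.2025, 0.033 ]))
(array([324.4, 207.1]), 12.0, 401.5, array([ 0.6184, -0.1423,  0.033 ]))
[203. 345.] [0.57892632 0.20262273 0.035     ]
[284. 244.] [ 0.60457784 -0.11906361  0.035     ]
[136. 216.] [ 0.96239199 -0.05354789  0.035     ]
[359. 200.] [ 0.53176222 -0.36121284  0.035     ]
```

Call:
step_arm(increments=[{"dx": 0, "dy": 0.1, "dz": 1, "ax": 0, "ay": 0, "az": 0, "gripper": -1}, {"dx": 0, "dy": 0, "dz": 1, "ax": 0, "ay": 0, "az": 0, "gripper": -1}, {"dx": 0, "dy": 0, "dz": 1, "ax": 0, "ay": 0, "az": 0, "gripper": -1}, {"dx": 0, "dy": 0, "dz": 1, "ax": 0, "ay": 0, "az": 0, "gripper": -1}, {"dx": 0, "dy": 0, "dz": 1, "ax": 0, "ay": 0, "az": 0, "gripper": -1}, {"dx": 0, "dy": 0, "dz": 0.7, "ax": 0, "ay": 0, "az": 0, "gripper": -1}, {"dx": 0, "dy": 0, "dz": 0.3, "ax": 0, "ay": 0, "az": 0, "gripper": -1}, {"dx": 0, "dy": 0, "dz": 0, "ax": 0, "ay": 0, "az": 0, "gripper": 1}, {"dx": 0, "dy": 0, "dz": 0, "ax": 0, "ay": 0, "az": 0, "gripper": 1}, {"dx": 0, "dy": 0, "dz": 0, "ax": 0, "ay": 0, "az": 0, "gripper": 1}, {"dx": 0, "dy": 0, "dz": 0, "ax": 0, "ay": 0, "az": 0, "gripper": 1}, {"dx": 0, "dy": 0, "dz": 0, "ax": 0, "ay": 0, "az": 0, "gripper": 1}])

```text
time_s: 16.52
eef_pos: [0.5129, -0.3385, 0.0113]
orientation: [0.0, 1.0, -0.0, 0.001]
wrist_force: [-0.3, -0.1, 0.7]
gripper_width: 0.0642
grasp_force: 0.0
```

Call:
step_arm(increments=[{"dx": 0, "dy": 0, "dz": 0, "ax": 0, "ay": 0, "az": 0, "gripper": 1}, {"dx": 0, "dy": 0, "dz": 0, "ax": 0, "ay": 0, "az": 0, "gripper": 1}, {"dx": 0, "dy": 0, "dz": 0, "ax": 0, "ay": 0, "az": 0, "gripper": 1}])

```text
time_s: 16.77
eef_pos: [0.5127, -0.3384, 0.0107]
orientation: [0.0, 1.0, -0.0, 0.0]
wrist_force: [-1.4, 0.8, 4.4]
gripper_width: 0.0528
grasp_force: 30.0
```

Call:
step_arm(increments=[{"dx": 0, "dy": 0, "dz": -1, "ax": 0, "ay": 0, "az": 0, "gripper": 1}, {"dx": 0, "dy": 0, "dz": -1, "ax": 0, "ay": 0, "az": 0, "gripper": 1}, {"dx": 0, "dy": 0, "dz": -1, "ax": 0, "ay": 0, "az": 0, "gripper": 1}, {"dx": 0, "dy": 0, "dz": -1, "ax": 0, "ay": 0, "az": 0, "gripper": 1}, {"dx": 0, "dy": 0, "dz": -1, "ax": 0, "ay": 0, "az": 0, "gripper": 1}])

```text
time_s: 17.18
eef_pos: [0.5123, -0.3381, 0.1362]
orientation: [0.0, 1.0, 0.0, -0.0]
wrist_force: [0.9, 0.1, -0.6]
gripper_width: 0.0526
grasp_force: 30.0
```

Call:
step_arm(increments=[{"dx": 0.17, "dy": 0.99, "dz": 0, "ax": 0, "ay": 0, "az": 0, "gripper": 1}, {"dx": 0.17, "dy": 0.99, "dz": 0, "ax": 0, "ay": 0, "az": 0, "gripper": 1}, {"dx": 0.17, "dy": 0.99, "dz": 0, "ax": 0, "ay": 0, "az": 0, "gripper": 1}, {"dx": 0.17, "dy": 0.99, "dz": 0, "ax": 0, "ay": 0, "az": 0, "gripper": 1}, {"dx": 0.17, "dy": 0.99, "dz": 0, "ax": 0, "ay": 0, "az": 0, "gripper": 1}, {"dx": 0.17, "dy": 0.99, "dz": 0, "ax": 0, "ay": 0, "az": 0, "gripper": 1}, {"dx": 0.17, "dy": 0.99, "dz": 0, "ax": 0, "ay": 0, "az": 0, "gripper": 1}, {"dx": 0.17, "dy": 0.99, "dz": 0, "ax": 0, "ay": 0, "az": 0, "gripper": 1}, {"dx": 0.17, "dy": 0.99, "dz": 0, "ax": 0, "ay": 0, "az": 0, "gripper": 1}, {"dx": 0.17, "dy": 0.99, "dz": 0, "ax": 0, "ay": 0, "az": 0, "gripper": 1}, {"dx": 0.17, "dy": 0.99, "dz": 0, "ax": 0, "ay": 0, "az": 0, "gripper": 1}, {"dx": 0.17, "dy": 0.99, "dz": 0, "ax": 0, "ay": 0, "az": 0, "gripper": 1}])

```text
time_s: 18.18
eef_pos: [0.4611, -0.0402, 0.1351]
orientation: [0.0, 1.0, 0.0, 0.0]
wrist_force: [-0.5, 0.3, -1.4]
gripper_width: 0.0529
grasp_force: 30.0
```

Call:
step_arm(increments=[{"dx": 0.08, "dy": 0.99, "dz": 0, "ax": 0, "ay": 0, "az": 0, "gripper": 1}, {"dx": 0, "dy": 0, "dz": 0, "ax": 0, "ay": 0, "az": -1, "gripper": 1}, {"dx": 0, "dy": 0, "dz": 0, "ax": 0, "ay": 0, "az": -1, "gripper": 1}, {"dx": 0, "dy": 0, "dz": 0, "ax": 0, "ay": 0, "az": -1, "gripper": 1}, {"dx": 0, "dy": 0, "dz": 0, "ax": 0, "ay": 0, "az": -1, "gripper": 1}, {"dx": 0, "dy": 0, "dz": 0, "ax": 0, "ay": 0, "az": -1, "gripper": 1}, {"dx": 0, "dy": 0, "dz": 0, "ax": 0, "ay": 0, "az": -1, "gripper": 1}, {"dx": 0, "dy": 0, "dz": 0, "ax": 0, "ay": 0, "az": -1, "gripper": 1}, {"dx": 0, "dy": 0, "dz": 0, "ax": 0, "ay": 0, "az": -1, "gripper": 1}])

```text
time_s: 18.93
eef_pos: [0.4595, -0.0165, 0.135]
orientation: [-0.316, 0.949, 0.0, -0.0]
wrist_force: [0.3, 0.7, -0.3]
gripper_width: 0.0527
grasp_force: 30.0
```

Call:
step_arm(increments=[{"dx": 0, "dy": 0, "dz": 0, "ax": 0, "ay": 0, "az": -1, "gripper": 1}, {"dx": 0, "dy": 0, "dz": 0, "ax": 0, "ay": 0, "az": -1, "gripper": 1}, {"dx": 0, "dy": 0, "dz": 0, "ax": 0, "ay": 0, "az": -1, "gripper": 1}, {"dx": 0, "dy": 0, "dz": 0, "ax": 0, "ay": 0, "az": -1, "gripper": 1}, {"dx": 0, "dy": 0, "dz": 0, "ax": 0, "ay": 0, "az": -1, "gripper": 1}, {"dx": 0, "dy": 0, "dz": 0, "ax": 0, "ay": 0, "az": -1, "gripper": 1}, {"dx": 0, "dy": 0, "dz": 0, "ax": 0, "ay": 0, "az": -1, "gripper": 1}, {"dx": 0, "dy": 0, "dz": 0, "ax": 0, "ay": 0, "az": 0, "gripper": 1}])

```text
time_s: 19.6
eef_pos: [0.4595, -0.0165, 0.1351]
orientation: [-0.566, 0.824, 0.0, -0.0]
wrist_force: [-0.0, -0.2, -1.1]
gripper_width: 0.0528
grasp_force: 30.0
```

Run:
```python
from h import *
o=observe();print(o['eef_pos'],o['qpos'][5],o['gripper_width'])
for x in nuts(): print(x)
s=viewer.capture('side')
for b in blobs(s,*ORANGE,120): print(np.round(b[0][0]),b[2],plane('side',*b[0][0],.035))
c=np.array(o['eef_pos'][:2]);d=np.array([.1106,.7013])-c;d/=np.linalg.norm(d)
z=o['eef_pos'][2]-.0107;print(proj('side',[*(c+d*.0215),z]),'top back',proj('side',[*(c-d*.026),z+.04]))
```

```text
[ 0.45950178 -0.01648808  0.13505511] -2.8657040761837234 0.052760875922095544
(array([452., 228.]), 12.0, 403.0, array([ 0.5695, -0.4241,  0.033 ]))
(array([169.2, 223.5]), 11.5, 371.5, array([0.5847, 0.2025, 0.033 ]))
(array([324.5, 206.9]), 11.8, 400.0, array([ 0.619 , -0.1425,  0.033 ]))
[203. 345.] ((201.5, 345.5), (33.0, 29.0), 90.0) [0.57908552 0.20247962 0.035     ]
[284. 244.] ((283.7500305175781, 243.75003051757812), (19.091880798339844, 18.384775161743164), 45.0) [ 0.60457784 -0.11906361  0.035     ]
[324. 245.] ((320.5, 245.0), (28.0, 19.0), 90.0) [ 0.52591336 -0.15632832  0.035     ]
[139. 213.] ((138.95068359375, 216.83151245117188), (36.01234436035156, 14.989723205566406), 2.12109637260437) [ 0.96646358 -0.0683866   0.035     ]
[356. 189.] ((356.45587158203125, 187.0735321044922), (21.43732261657715, 18.178848266601562), 30.963754653930664) [ 0.560797   -0.41021451  0.035     ]
[322.69253019 262.59227999] top back [323.31065123 229.40738984]
```

Call:
step_arm(increments=[{"dx": 0, "dy": 0.03, "dz": 0.9, "ax": 0, "ay": 0, "az": 0, "gripper": 1}, {"dx": 0, "dy": 0, "dz": 0.8, "ax": 0, "ay": 0, "az": 0, "gripper": 1}, {"dx": 0, "dy": 0, "dz": 0.16, "ax": 0, "ay": 0, "az": 0, "gripper": 1}, {"dx": 0, "dy": 0, "dz": 0, "ax": 0, "ay": 0, "az": 0, "gripper": 1}])

```text
time_s: 20.03
eef_pos: [0.4582, -0.0161, 0.0876]
orientation: [-0.564, 0.826, 0.001, -0.001]
wrist_force: [-0.3, 0.2, -1.1]
gripper_width: 0.0528
grasp_force: 30.0
```

Call:
step_arm(increments=[{"dx": 0, "dy": 0, "dz": 0.16, "ax": 0, "ay": 0, "az": 0, "gripper": 1}, {"dx": 0, "dy": 0, "dz": 0.16, "ax": 0, "ay": 0, "az": 0, "gripper": 1}, {"dx": 0, "dy": 0, "dz": 0, "ax": 0, "ay": 0, "az": 0, "gripper": 1}])

```text
time_s: 20.28
eef_pos: [0.459, -0.0162, 0.0807]
orientation: [-0.564, 0.826, -0.0, 0.0]
wrist_force: [-0.8, -0.1, -0.9]
gripper_width: 0.0526
grasp_force: 30.0
```

Call:
step_arm(increments=[{"dx": 0, "dy": 0, "dz": 0.12, "ax": 0, "ay": 0, "az": 0, "gripper": 1}, {"dx": 0, "dy": 0, "dz": 0, "ax": 0, "ay": 0, "az": 0, "gripper": 1}])

```text
time_s: 20.45
eef_pos: [0.4589, -0.0162, 0.0776]
orientation: [-0.564, 0.825, -0.0, 0.0]
wrist_force: [-0.4, -0.7, -1.1]
gripper_width: 0.0527
grasp_force: 30.0
```

Call:
step_arm(increments=[{"dx": 0, "dy": 0, "dz": 0.12, "ax": 0, "ay": 0, "az": 0, "gripper": 1}, {"dx": 0, "dy": 0, "dz": 0, "ax": 0, "ay": 0, "az": 0, "gripper": 1}])

```text
time_s: 20.62
eef_pos: [0.4588, -0.0162, 0.0743]
orientation: [-0.564, 0.825, 0.0, -0.0]
wrist_force: [-1.0, 0.8, -1.2]
gripper_width: 0.0529
grasp_force: 30.0
```

Past the tip with no contact. Continue in small steps.

Call:
step_arm(increments=[{"dx": 0, "dy": 0, "dz": 0.12, "ax": 0, "ay": 0, "az": 0, "gripper": 1}, {"dx": 0, "dy": 0, "dz": 0, "ax": 0, "ay": 0, "az": 0, "gripper": 1}])

```text
time_s: 20.78
eef_pos: [0.4588, -0.0162, 0.0712]
orientation: [-0.564, 0.825, 0.0, -0.0]
wrist_force: [-0.5, -0.0, -2.1]
gripper_width: 0.0528
grasp_force: 30.0
```

Call:
step_arm(increments=[{"dx": 0, "dy": 0, "dz": 0.12, "ax": 0, "ay": 0, "az": 0, "gripper": 1}, {"dx": 0, "dy": 0, "dz": 0, "ax": 0, "ay": 0, "az": 0, "gripper": 1}])

```text
time_s: 20.95
eef_pos: [0.459, -0.0161, 0.0682]
orientation: [-0.565, 0.825, 0.0, 0.0]
wrist_force: [2.0, 1.1, -2.6]
gripper_width: 0.0525
grasp_force: 30.0
```

Call:
step_arm(increments=[{"dx": 0, "dy": 0, "dz": 0.12, "ax": 0, "ay": 0, "az": 0, "gripper": 1}, {"dx": 0, "dy": 0, "dz": 0, "ax": 0, "ay": 0, "az": 0, "gripper": 1}])

```text
time_s: 21.12
eef_pos: [0.459, -0.0161, 0.0653]
orientation: [-0.564, 0.825, 0.0, 0.0]
wrist_force: [4.4, 2.6, -3.8]
gripper_width: 0.0528
grasp_force: 30.0
```

Call:
step_arm(increments=[{"dx": 0, "dy": 0, "dz": 0.12, "ax": 0, "ay": 0, "az": 0, "gripper": 1}, {"dx": 0, "dy": 0, "dz": 0, "ax": 0, "ay": 0, "az": 0, "gripper": 1}])

```text
time_s: 21.28
eef_pos: [0.4593, -0.0161, 0.0631]
orientation: [-0.564, 0.825, -0.0, 0.001]
wrist_force: [0.4, 2.3, 6.9]
gripper_width: 0.0528
grasp_force: 30.0
```

Call:
step_arm(increments=[{"dx": 0, "dy": 0, "dz": 0.06, "ax": 0, "ay": 0, "az": 0, "gripper": 1}, {"dx": 0, "dy": 0, "dz": 0, "ax": 0, "ay": 0, "az": 0, "gripper": 1}])

```text
time_s: 21.45
eef_pos: [0.4596, -0.0161, 0.0626]
orientation: [-0.564, 0.825, -0.0, 0.001]
wrist_force: [-2.6, 3.4, 15.6]
gripper_width: 0.053
grasp_force: 30.0
```

Call:
step_arm(increments=[{"dx": 0, "dy": 0, "dz": 0.06, "ax": 0, "ay": 0, "az": 0, "gripper": 1}, {"dx": 0, "dy": 0, "dz": 0, "ax": 0, "ay": 0, "az": 0, "gripper": 1}])

```text
time_s: 21.62
eef_pos: [0.46, -0.0162, 0.062]
orientation: [-0.564, 0.825, -0.001, 0.001]
wrist_force: [-4.7, 2.5, 22.6]
gripper_width: 0.0527
grasp_force: 30.0
```

Run:
```python
from h import *
s=viewer.capture('side');cv2.imwrite('pics/g4.png',cv2.resize(s[230:330,270:390],None,fx=5,fy=5,interpolation=cv2.INTER_CUBIC)[:,:,::-1])
```

```text
(no output)
```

View pics/g4.png

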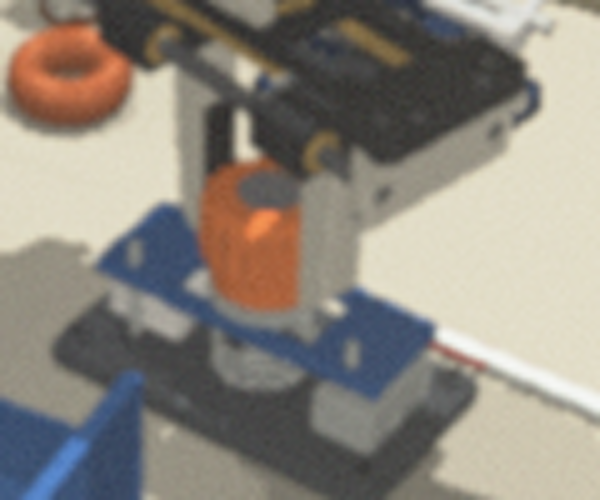

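Contact is stiff at ~19 mm below the tip, so it is on the thread, not the washer. Now turn clockwise and watch the force.

Call:
step_arm(increments=[{"dx": 0, "dy": 0, "dz": -0.04, "ax": 0, "ay": 0, "az": 1, "gripper": 1}, {"dx": 0, "dy": 0, "dz": 0, "ax": 0, "ay": 0, "az": 1, "gripper": 1}, {"dx": 0, "dy": 0, "dz": 0, "ax": 0, "ay": 0, "az": 1, "gripper": 1}, {"dx": 0, "dy": 0, "dz": 0, "ax": 0, "ay": 0, "az": 1, "gripper": 1}])

```text
time_s: 22.0
eef_pos: [0.4594, -0.016, 0.0617]
orientation: [-0.424, 0.906, -0.0, 0.001]
wrist_force: [-2.7, 4.4, 11.2]
gripper_width: 0.0527
grasp_force: 30.0
```

Call:
step_arm(increments=[{"dx": 0, "dy": 0, "dz": 0, "ax": 0, "ay": 0, "az": 1, "gripper": 1}, {"dx": 0, "dy": 0, "dz": 0, "ax": 0, "ay": 0, "az": 1, "gripper": 1}, {"dx": 0, "dy": 0, "dz": 0, "ax": 0, "ay": 0, "az": 1, "gripper": 1}, {"dx": 0, "dy": 0, "dz": 0, "ax": 0, "ay": 0, "az": 1, "gripper": 1}])

```text
time_s: 22.33
eef_pos: [0.4594, -0.016, 0.0611]
orientation: [-0.274, 0.962, 0.0, 0.001]
wrist_force: [1.5, 4.7, 1.5]
gripper_width: 0.053
grasp_force: 30.0
```

Call:
step_arm(increments=[{"dx": 0, "dy": 0, "dz": 0.02, "ax": 0, "ay": 0, "az": 1, "gripper": 1}, {"dx": 0, "dy": 0, "dz": 0.02, "ax": 0, "ay": 0, "az": 1, "gripper": 1}, {"dx": 0, "dy": 0, "dz": 0.01, "ax": 0, "ay": 0, "az": 1, "gripper": 1}, {"dx": 0, "dy": 0, "dz": 0.01, "ax": 0, "ay": 0, "az": 1, "gripper": 1}, {"dx": 0, "dy": 0, "dz": 0.01, "ax": 0, "ay": 0, "az": 1, "gripper": 1}, {"dx": 0, "dy": 0, "dz": 0.01, "ax": 0, "ay": 0, "az": 1, "gripper": 1}])

```text
time_s: 22.83
eef_pos: [0.4595, -0.0159, 0.0593]
orientation: [-0.038, 0.999, 0.0, 0.001]
wrist_force: [0.7, 5.0, 6.7]
gripper_width: 0.0528
grasp_force: 30.0
```

Call:
step_arm(increments=[{"dx": 0, "dy": 0, "dz": 0.01, "ax": 0, "ay": 0, "az": 1, "gripper": 1}, {"dx": 0, "dy": 0, "dz": 0.01, "ax": 0, "ay": 0, "az": 1, "gripper": 1}, {"dx": 0, "dy": 0, "dz": 0.01, "ax": 0, "ay": 0, "az": 1, "gripper": 1}, {"dx": 0, "dy": 0, "dz": 0.01, "ax": 0, "ay": 0, "az": 1, "gripper": 1}, {"dx": 0, "dy": 0, "dz": 0.01, "ax": 0, "ay": 0, "az": 1, "gripper": 1}, {"dx": 0, "dy": 0, "dz": 0.01, "ax": 0, "ay": 0, "az": 1, "gripper": 1}])

```text
time_s: 23.33
eef_pos: [0.4598, -0.0162, 0.058]
orientation: [0.201, 0.98, 0.0, 0.001]
wrist_force: [1.7, 2.3, 6.8]
gripper_width: 0.0529
grasp_force: 30.0
```

Call:
step_arm(increments=[{"dx": 0, "dy": 0, "dz": 0.01, "ax": 0, "ay": 0, "az": 1, "gripper": 1}, {"dx": 0, "dy": 0, "dz": 0.01, "ax": 0, "ay": 0, "az": 1, "gripper": 1}, {"dx": 0, "dy": 0, "dz": 0.01, "ax": 0, "ay": 0, "az": 1, "gripper": 1}, {"dx": 0, "dy": 0, "dz": 0.01, "ax": 0, "ay": 0, "az": 1, "gripper": 1}, {"dx": 0, "dy": 0, "dz": 0.01, "ax": 0, "ay": 0, "az": 1, "gripper": 1}, {"dx": 0, "dy": 0, "dz": 0.01, "ax": 0, "ay": 0, "az": 1, "gripper": 1}])

```text
time_s: 23.83
eef_pos: [0.4595, -0.0163, 0.0565]
orientation: [0.428, 0.904, 0.0, 0.001]
wrist_force: [0.9, 1.0, 8.4]
gripper_width: 0.0529
grasp_force: 30.0
```

Call:
step_arm(increments=[{"dx": 0, "dy": 0, "dz": 0.01, "ax": 0, "ay": 0, "az": 1, "gripper": 1}, {"dx": 0, "dy": 0, "dz": 0.01, "ax": 0, "ay": 0, "az": 1, "gripper": 1}, {"dx": 0, "dy": 0, "dz": 0.01, "ax": 0, "ay": 0, "az": 1, "gripper": 1}, {"dx": 0, "dy": 0, "dz": 0.01, "ax": 0, "ay": 0, "az": 1, "gripper": 1}, {"dx": 0, "dy": 0, "dz": 0.01, "ax": 0, "ay": 0, "az": 1, "gripper": 1}, {"dx": 0, "dy": 0, "dz": 0.01, "ax": 0, "ay": 0, "az": 1, "gripper": 1}])

```text
time_s: 24.33
eef_pos: [0.4594, -0.0164, 0.0549]
orientation: [0.63, 0.776, 0.0, 0.001]
wrist_force: [1.0, 0.1, 8.0]
gripper_width: 0.0524
grasp_force: 30.0
```

Run:
```python
from h import *
o=observe();print(o['eef_pos'],o['qpos'][5],o['wrist_force'],o['wrist_torque'],R.from_quat(o['orientation']).as_matrix()[:2,0])
```

```text
[ 0.45938011 -0.01642048  0.05489448] -0.29737016130442584 [1.00799322 0.11156974 7.98270351] [-0.03369056 -0.04167886  0.03157017] [-0.20500912  0.97875979]
```

Call:
step_arm(increments=[{"dx": 0, "dy": 0, "dz": -0.1, "ax": 0, "ay": 0, "az": 0, "gripper": 1}, {"dx": 0, "dy": 0, "dz": -0.1, "ax": 0, "ay": 0, "az": 0, "gripper": 1}, {"dx": 0, "dy": 0, "dz": 0, "ax": 0, "ay": 0, "az": 0, "gripper": 1}])

```text
time_s: 24.58
eef_pos: [0.4588, -0.0164, 0.0581]
orientation: [0.628, 0.778, -0.0, 0.0]
wrist_force: [10.0, -1.3, -14.2]
gripper_width: 0.0524
grasp_force: 30.0
```

Pulling up meets −14 N, so the thread has caught. Continue screwing to home.

Call:
step_arm(increments=[{"dx": 0, "dy": 0, "dz": 0.1, "ax": 0, "ay": 0, "az": 0, "gripper": 1}, {"dx": 0, "dy": 0, "dz": 0.06, "ax": 0, "ay": 0, "az": 1, "gripper": 1}, {"dx": 0, "dy": 0, "dz": 0.02, "ax": 0, "ay": 0, "az": 1, "gripper": 1}, {"dx": 0, "dy": 0, "dz": 0.01, "ax": 0, "ay": 0, "az": 1, "gripper": 1}, {"dx": 0, "dy": 0, "dz": 0.01, "ax": 0, "ay": 0, "az": 1, "gripper": 1}, {"dx": 0, "dy": 0, "dz": 0.01, "ax": 0, "ay": 0, "az": 1, "gripper": 1}, {"dx": 0, "dy": 0, "dz": 0.01, "ax": 0, "ay": 0, "az": 1, "gripper": 1}], squeeze=40)

```text
time_s: 25.17
eef_pos: [0.459, -0.0164, 0.054]
orientation: [0.796, 0.605, -0.0, 0.0]
wrist_force: [-0.6, -1.1, 4.9]
gripper_width: 0.0527
grasp_force: 40.0
```

Call:
step_arm(increments=[{"dx": 0, "dy": 0, "dz": 0.01, "ax": 0, "ay": 0, "az": 1, "gripper": 1}, {"dx": 0, "dy": 0, "dz": 0.01, "ax": 0, "ay": 0, "az": 1, "gripper": 1}, {"dx": 0, "dy": 0, "dz": 0.01, "ax": 0, "ay": 0, "az": 1, "gripper": 1}, {"dx": 0, "dy": 0, "dz": 0.01, "ax": 0, "ay": 0, "az": 1, "gripper": 1}, {"dx": 0, "dy": 0, "dz": 0.01, "ax": 0, "ay": 0, "az": 1, "gripper": 1}, {"dx": 0, "dy": 0, "dz": 0.01, "ax": 0, "ay": 0, "az": 1, "gripper": 1}])

```text
time_s: 25.67
eef_pos: [0.4588, -0.0163, 0.0524]
orientation: [0.917, 0.398, -0.0, 0.0]
wrist_force: [-1.8, -0.2, 5.4]
gripper_width: 0.0522
grasp_force: 40.0
```

Run:
```python
from h import *
o=observe();print(o['eef_pos'],o['qpos'][5],o['wrist_force'],o['wrist_torque'])
s=viewer.capture('side');cv2.imwrite('pics/g5.png',cv2.resize(s[230:330,270:390],None,fx=5,fy=5,interpolation=cv2.INTER_CUBIC)[:,:,::-1])
```

```text
[ 0.45882724 -0.01634026  0.05244941] 0.6605801586663266 [-1.80116409 -0.152143    5.36646137] [0.00587575 0.25702285 0.03055737]
```

View pics/g5.png

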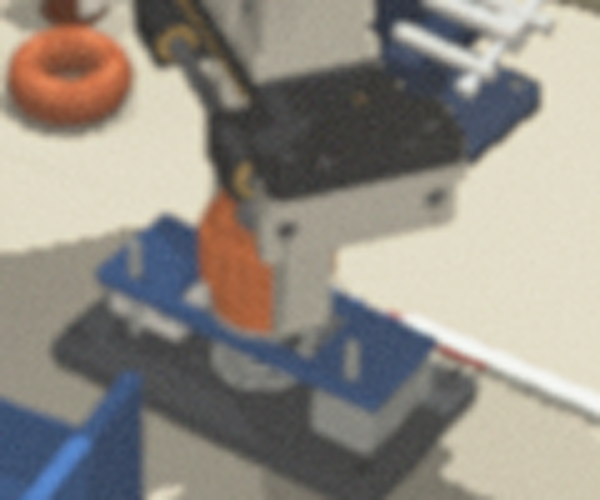

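Call:
step_arm(increments=[{"dx": 0, "dy": 0, "dz": 0.01, "ax": 0, "ay": 0, "az": 1, "gripper": 1}, {"dx": 0, "dy": 0, "dz": 0.01, "ax": 0, "ay": 0, "az": 1, "gripper": 1}, {"dx": 0, "dy": 0, "dz": 0.01, "ax": 0, "ay": 0, "az": 1, "gripper": 1}, {"dx": 0, "dy": 0, "dz": 0.01, "ax": 0, "ay": 0, "az": 1, "gripper": 1}])

```text
time_s: 26.05
eef_pos: [0.4588, -0.0163, 0.0514]
orientation: [0.969, 0.247, -0.0, 0.0]
wrist_force: [-2.3, 0.2, 6.3]
gripper_width: 0.0524
grasp_force: 40.0
```

Run:
```python
from h import *
o=observe();print(o['eef_pos'],o['qpos'][5],o['wrist_force'],o['wrist_torque'],o['tau'][5])
```

```text
[ 0.4587679  -0.01630776  0.0514473 ] 0.9806122930648901 [-2.29083273  0.20892677  6.29805918] [0.13921726 0.38480517 0.02208405] -2.4995340406894684
```

Call:
step_arm(increments=[{"dx": 0, "dy": 0, "dz": 0.01, "ax": 0, "ay": 0, "az": 1, "gripper": 1}, {"dx": 0, "dy": 0, "dz": 0.01, "ax": 0, "ay": 0, "az": 1, "gripper": 1}, {"dx": 0, "dy": 0, "dz": 0.01, "ax": 0, "ay": 0, "az": 1, "gripper": 1}, {"dx": 0, "dy": 0, "dz": 0.01, "ax": 0, "ay": 0, "az": 1, "gripper": 1}])

```text
time_s: 26.38
eef_pos: [0.4588, -0.0163, 0.0505]
orientation: [0.996, 0.09, -0.0, 0.0]
wrist_force: [-1.7, -0.2, 10.1]
gripper_width: 0.0529
grasp_force: 40.0
```

Run:
```python
from h import *
o=observe();print(o['eef_pos'],o['qpos'][5],o['wrist_force'],o['wrist_torque'],o['tau'][5])
```

```text
[ 0.45884075 -0.01625098  0.05052679] 1.3005929005567958 [-1.69284266 -0.21839017 10.05603065] [0.27121899 0.36976237 0.08048896] -2.4750342965126038
```

Call:
step_arm(increments=[{"dx": 0, "dy": 0, "dz": 0.01, "ax": 0, "ay": 0, "az": 1, "gripper": 1}, {"dx": 0, "dy": 0, "dz": 0, "ax": 0, "ay": 0, "az": 1, "gripper": 1}, {"dx": 0, "dy": 0, "dz": 0.01, "ax": 0, "ay": 0, "az": 1, "gripper": 1}, {"dx": 0, "dy": 0, "dz": 0, "ax": 0, "ay": 0, "az": 1, "gripper": 1}])

```text
time_s: 26.72
eef_pos: [0.4592, -0.0162, 0.0505]
orientation: [0.998, -0.07, 0.0, -0.0]
wrist_force: [-2.0, 1.2, 9.7]
gripper_width: 0.0525
grasp_force: 40.0
```

Run:
```python
from h import *
o=observe();print(o['eef_pos'],o['qpos'][5],o['wrist_force'],o['wrist_torque'],o['tau'][5])
```

```text
[ 0.45920154 -0.01621403  0.05051009] 1.620595369638926 [-2.01797522  1.19668522  9.74956277] [0.35451158 0.26905114 0.06316672] -2.4715326726436615
```

Call:
step_arm(increments=[{"dx": 0, "dy": 0, "dz": 0, "ax": 0, "ay": 0, "az": 1, "gripper": 1}, {"dx": 0, "dy": 0, "dz": 0.01, "ax": 0, "ay": 0, "az": 1, "gripper": 1}, {"dx": 0, "dy": 0, "dz": 0, "ax": 0, "ay": 0, "az": 1, "gripper": 1}, {"dx": 0, "dy": 0, "dz": 0.01, "ax": 0, "ay": 0, "az": 1, "gripper": 1}])

```text
time_s: 27.05
eef_pos: [0.4594, -0.016, 0.0504]
orientation: [0.974, -0.228, 0.0, -0.0]
wrist_force: [-3.3, 4.8, 16.9]
gripper_width: 0.0524
grasp_force: 40.0
```

Run:
```python
from h import *
o=observe();print(o['eef_pos'],o['qpos'][5],o['wrist_force'],o['wrist_torque'],o['tau'][5])
```

```text
[ 0.45938149 -0.01596395  0.05037298] 1.9403871406811344 [-3.28481312  4.7888679  16.86710849] [1.10895198 0.44651383 0.368691  ] -2.1561498194932938
```

Call:
step_arm(increments=[{"dx": 0, "dy": 0, "dz": 0, "ax": 0, "ay": 0, "az": 1, "gripper": 1}, {"dx": 0, "dy": 0, "dz": 0, "ax": 0, "ay": 0, "az": 1, "gripper": 1}, {"dx": 0, "dy": 0, "dz": 0, "ax": 0, "ay": 0, "az": 1, "gripper": 1}, {"dx": 0, "dy": 0, "dz": 0, "ax": 0, "ay": 0, "az": 1, "gripper": 1}])

```text
time_s: 27.38
eef_pos: [0.4593, -0.0157, 0.0503]
orientation: [0.925, -0.38, 0.0, -0.001]
wrist_force: [-4.6, 7.9, 14.2]
gripper_width: 0.0525
grasp_force: 40.0
```

Run:
```python
from h import *
o=observe();print(o['eef_pos'],o['qpos'][5],o['wrist_force'],o['wrist_torque'],o['tau'][5])
s=viewer.capture('side');t=viewer.capture('top')
a=cv2.resize(s[240:330,270:380],None,fx=5,fy=5,interpolation=cv2.INTER_CUBIC)
cv2.imwrite('pics/g6.png',a[:,:,::-1])
```

```text
[ 0.45925772 -0.01573757  0.05030322] 2.2601686415238853 [-4.62904009  7.90182633 14.20420127] [1.71744285 0.63955387 0.64216762] -1.8962699174880981
```

View pics/g6.png

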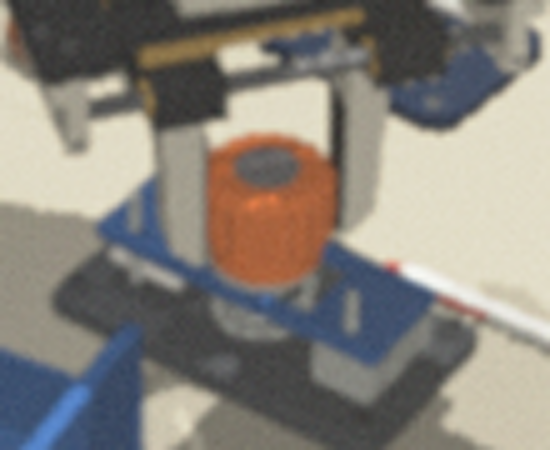

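Call:
step_arm(increments=[{"dx": 0, "dy": 0, "dz": 0, "ax": 0, "ay": 0, "az": 1, "gripper": 1}, {"dx": 0, "dy": 0, "dz": 0, "ax": 0, "ay": 0, "az": 1, "gripper": 1}, {"dx": 0, "dy": 0, "dz": 0, "ax": 0, "ay": 0, "az": 1, "gripper": 1}, {"dx": 0, "dy": 0, "dz": 0, "ax": 0, "ay": 0, "az": 1, "gripper": 1}])

```text
time_s: 27.82
eef_pos: [0.4597, -0.0145, 0.0508]
orientation: [0.853, -0.523, -0.0, -0.002]
wrist_force: [-1.2, 17.5, 19.7]
gripper_width: 0.0524
grasp_force: 40.0
```

Run:
```python
from h import *
o=observe();print(o['eef_pos'],o['qpos'][5],o['wrist_force'],o['wrist_torque'],o['tau'][5])
c=np.array([.459,-.016]);d=np.array([.1106,.7013])-c;d/=np.linalg.norm(d)
for z in (.043,.047,.051): print(z,proj('side',[*(c+d*.0215),z]),'top back',proj('side',[*(c-d*.026),z+.04]),'top front',proj('side',[*(c+d*.026),z+.04]))
```

```text
[ 0.45966386 -0.01452876  0.05082766] 2.5801644094305183 [-1.24327882 17.4571248  19.69062986] [3.43576342 0.08173734 0.21448117] -2.32833668589592
0.043 [322.17665044 296.79923179] top back [322.78255459 264.56898422] top front [322.45444007 282.05970868]
0.047 [322.20675816 295.20100277] top back [322.81354563 262.92371778] top front [322.48599105 280.38488092]
0.051 [322.2370012 293.59559  ] top back [322.84467387 261.27116813] top front [322.51768764 278.7023237 ]
```

Observed nut bottom row 297.4 matches home (296.8 predicted at 43 mm), and the torque has risen. Release and check.

Call:
step_arm(increments=[{"dx": 0, "dy": 0, "dz": 0, "ax": 0, "ay": 0, "az": 0, "gripper": -0.4}, {"dx": 0, "dy": 0, "dz": 0, "ax": 0, "ay": 0, "az": 0, "gripper": -0.4}, {"dx": 0, "dy": 0, "dz": 0, "ax": 0, "ay": 0, "az": 0, "gripper": -0.4}])

```text
time_s: 28.07
eef_pos: [0.4586, -0.0163, 0.0489]
orientation: [0.853, -0.521, -0.0, 0.0]
wrist_force: [0.2, -0.4, 0.7]
gripper_width: 0.064
grasp_force: 0.0
```

Call:
step_arm(increments=[{"dx": 0, "dy": 0, "dz": -0.5, "ax": 0, "ay": 0, "az": 0, "gripper": -0.4}, {"dx": 0, "dy": 0, "dz": -1, "ax": 0, "ay": 0, "az": 0, "gripper": -0.4}, {"dx": 0, "dy": 0, "dz": -1, "ax": 0, "ay": 0, "az": 0, "gripper": -0.4}, {"dx": 0, "dy": 0, "dz": -1, "ax": 0, "ay": 0, "az": 0, "gripper": -1}, {"dx": 0, "dy": 0, "dz": -1, "ax": 0, "ay": 0, "az": 0, "gripper": -1}])

```text
time_s: 28.48
eef_pos: [0.4586, -0.0163, 0.1636]
orientation: [0.853, -0.522, 0.0, 0.0]
wrist_force: [0.0, 0.2, 0.1]
gripper_width: 0.074
grasp_force: 0.0
```

Run:
```python
from h import *
o=observe();print(o['eef_pos'],o['qpos'],R.from_quat(o['orientation']).as_matrix()[:2,0])
for x in nuts(): print(x)
s=viewer.capture('side')
a=cv2.resize(s[240:330,270:380],None,fx=5,fy=5,interpolation=cv2.INTER_CUBIC)
cv2.imwrite('pics/g7.png',a[:,:,::-1])
```

```text
[ 0.45857117 -0.01633881  0.16360215] [-9.10962741e-02 -3.52965596e-01  1.95867265e+00 -1.81006782e-04
  1.53593430e+00  2.57768049e+00] [ 0.45540067 -0.89028659]
(array([452., 228.]), 12.1, 405.0, array([ 0.5695, -0.4242,  0.033 ]))
(array([169.2, 223.6]), 11.4, 371.5, array([0.5843, 0.2027, 0.033 ]))
(array([324.5, 206.9]), 11.8, 400.0, array([ 0.619 , -0.1425,  0.033 ]))
```

View pics/g7.png

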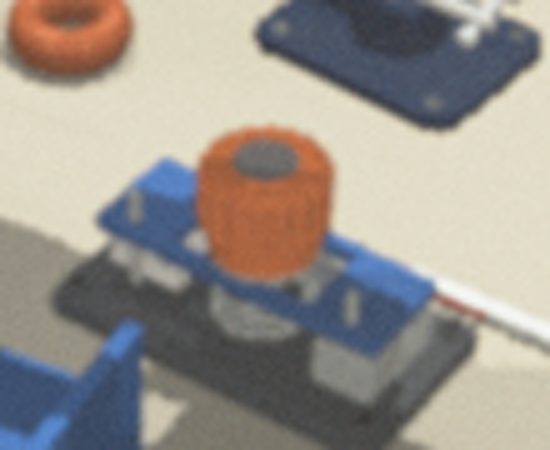

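The nut stands near home, but I compare the strap height with the earlier pictures to be sure.

```bash
cat > strap.py <<'E'
from h import *
def edge(im):  # sub-pixel row of strap front lower edge (blue-ness 50% crossing), per column
    b=im[:,:,2].astype(float)-im[:,:,0]
    out=[]
    for u in (300,305,334,338,342,346):
        col=b[285:325,u]; m=np.where(col>40)[0]
        if len(m)==0: out.append(np.nan);continue
        k=m.max(); out.append(round(285+k+(col[k]-40)/max(col[k]-col[k+1],1e-3),2))
    return out
E
python3 - <<'E'
from strap import *
print('start raised',edge(cv2.imread('pics/side0.png')[:,:,::-1]))
def un(f,x,y,w,h):
    a=cv2.imread(f)[:,:,::-1]; a=cv2.resize(a,(w,h),interpolation=cv2.INTER_AREA); o=np.zeros((480,640,3),np.uint8); o[y:y+h,x:x+w]=a; return o
for n,a in (('g2',(270,230,120,100)),('g4',(270,230,120,100)),('g5',(270,230,120,100)),('g6',(270,240,110,90)),('g7',(270,240,110,90))): print(n,edge(un(f'pics/{n}.png',*a)))
print('now',edge(viewer.capture('side')))
c=np.array([.459,-.016])
for z in (.04,.048): print(proj('side',[.459-.05,-.016+.02,z]))
E
```

```text
start raised [np.float64(287.97), np.float64(290.5), np.float64(304.32), np.float64(306.1), np.float64(308.0), np.float64(307.63)]
g2 [np.float64(290.15), np.float64(293.04), np.float64(306.54), np.float64(308.53), np.float64(310.42), np.float64(308.5)]
g4 [np.float64(287.62), np.float64(290.28), np.float64(304.33), np.float64(305.9), np.float64(307.57), np.float64(306.38)]
g5 [np.float64(290.2), np.float64(292.74), np.float64(306.5), np.float64(308.39), np.float64(310.24), np.float64(308.6)]
g6 [np.float64(291.12), np.float64(293.44), np.float64(307.19), np.float64(309.14), np.float64(311.29), np.float64(310.0)]
g7 [np.float64(289.19), np.float64(291.69), np.float64(305.5), np.float64(307.27), np.float64(309.26), np.float64(307.4)]
now [np.float64(289.15), np.float64(291.86), np.float64(305.5), np.float64(307.44), np.float64(309.21), np.float64(307.6)]
[341.48067998 304.98764825]
[341.62983557 301.77696809]
```

The strap is only about 3 mm down (it rose again when I let go of the pressing). Rewind the wrist, regrip higher to clear the strap's pins, and screw further with little axial push.

Call:
step_arm(increments=[{"dx": 0, "dy": 0, "dz": 0, "ax": 0, "ay": 0, "az": -1, "gripper": -1}, {"dx": 0, "dy": 0, "dz": 0, "ax": 0, "ay": 0, "az": -1, "gripper": -1}, {"dx": 0, "dy": 0, "dz": 0, "ax": 0, "ay": 0, "az": -1, "gripper": -1}, {"dx": 0, "dy": 0, "dz": 0, "ax": 0, "ay": 0, "az": -1, "gripper": -1}, {"dx": 0, "dy": 0, "dz": 0, "ax": 0, "ay": 0, "az": -1, "gripper": -1}, {"dx": 0, "dy": 0, "dz": 0, "ax": 0, "ay": 0, "az": -1, "gripper": -1}, {"dx": 0, "dy": 0, "dz": 0, "ax": 0, "ay": 0, "az": -1, "gripper": -1}, {"dx": 0, "dy": 0, "dz": 0, "ax": 0, "ay": 0, "az": -1, "gripper": -1}, {"dx": 0, "dy": 0, "dz": 0, "ax": 0, "ay": 0, "az": -1, "gripper": -1}, {"dx": 0, "dy": 0, "dz": 0, "ax": 0, "ay": 0, "az": -1, "gripper": -1}, {"dx": 0, "dy": 0, "dz": 0, "ax": 0, "ay": 0, "az": -1, "gripper": -1}, {"dx": 0, "dy": 0, "dz": 0, "ax": 0, "ay": 0, "az": -1, "gripper": -1}])

```text
time_s: 29.63
eef_pos: [0.4584, -0.0163, 0.1607]
orientation: [0.998, -0.067, -0.001, 0.0]
wrist_force: [-0.4, 0.1, -0.7]
gripper_width: 0.0925
grasp_force: 0.0
```

Call:
step_arm(increments=[{"dx": 0, "dy": 0, "dz": 0, "ax": 0, "ay": 0, "az": -1, "gripper": -1}, {"dx": 0, "dy": 0, "dz": 0, "ax": 0, "ay": 0, "az": -1, "gripper": -1}, {"dx": 0, "dy": 0, "dz": 0, "ax": 0, "ay": 0, "az": -1, "gripper": -1}, {"dx": 0, "dy": 0, "dz": 0, "ax": 0, "ay": 0, "az": -1, "gripper": -1}, {"dx": 0, "dy": 0, "dz": 0, "ax": 0, "ay": 0, "az": -1, "gripper": -1}, {"dx": 0, "dy": 0, "dz": 0, "ax": 0, "ay": 0, "az": -1, "gripper": -1}, {"dx": 0, "dy": 0, "dz": 0, "ax": 0, "ay": 0, "az": -1, "gripper": -1}, {"dx": 0, "dy": 0, "dz": 0, "ax": 0, "ay": 0, "az": -1, "gripper": -1}, {"dx": 0, "dy": 0, "dz": 0, "ax": 0, "ay": 0, "az": -1, "gripper": -1}, {"dx": 0, "dy": 0, "dz": 0, "ax": 0, "ay": 0, "az": -1, "gripper": -1}, {"dx": 0, "dy": 0, "dz": 0, "ax": 0, "ay": 0, "az": -1, "gripper": -1}, {"dx": 0, "dy": 0, "dz": 0, "ax": 0, "ay": 0, "az": -1, "gripper": -1}])

```text
time_s: 30.63
eef_pos: [0.4584, -0.0163, 0.1606]
orientation: [0.916, 0.401, -0.001, -0.0]
wrist_force: [-0.5, -0.3, 0.1]
gripper_width: 0.093
grasp_force: 0.0
```

Call:
step_arm(increments=[{"dx": 0, "dy": 0, "dz": 0, "ax": 0, "ay": 0, "az": -1, "gripper": -1}, {"dx": 0, "dy": 0, "dz": 0, "ax": 0, "ay": 0, "az": -1, "gripper": -1}, {"dx": 0, "dy": 0, "dz": 0, "ax": 0, "ay": 0, "az": -1, "gripper": -1}, {"dx": 0, "dy": 0, "dz": 0, "ax": 0, "ay": 0, "az": -1, "gripper": -1}, {"dx": 0, "dy": 0, "dz": 0, "ax": 0, "ay": 0, "az": -1, "gripper": -1}, {"dx": 0, "dy": 0, "dz": 0, "ax": 0, "ay": 0, "az": -1, "gripper": -1}, {"dx": 0, "dy": 0, "dz": 0, "ax": 0, "ay": 0, "az": -1, "gripper": -1}, {"dx": 0, "dy": 0, "dz": 0, "ax": 0, "ay": 0, "az": -1, "gripper": -1}, {"dx": 0, "dy": 0, "dz": 0, "ax": 0, "ay": 0, "az": -1, "gripper": -1}, {"dx": 0, "dy": 0, "dz": 0, "ax": 0, "ay": 0, "az": -1, "gripper": -1}, {"dx": 0, "dy": 0, "dz": 0, "ax": 0, "ay": 0, "az": -1, "gripper": -1}, {"dx": 0, "dy": 0, "dz": 0, "ax": 0, "ay": 0, "az": -1, "gripper": -1}])

```text
time_s: 31.63
eef_pos: [0.4584, -0.0163, 0.1606]
orientation: [0.627, 0.779, -0.001, -0.001]
wrist_force: [-0.1, 0.0, -0.2]
gripper_width: 0.0931
grasp_force: 0.0
```

Call:
step_arm(increments=[{"dx": 0, "dy": 0, "dz": 1, "ax": 0, "ay": 0, "az": 0, "gripper": -1}, {"dx": 0, "dy": 0, "dz": 1, "ax": 0, "ay": 0, "az": 0, "gripper": -1}, {"dx": 0, "dy": 0, "dz": 1, "ax": 0, "ay": 0, "az": 0, "gripper": -1}, {"dx": 0, "dy": 0, "dz": 0.8, "ax": 0, "ay": 0, "az": 0, "gripper": -1}, {"dx": 0, "dy": 0, "dz": 0.2, "ax": 0, "ay": 0, "az": 0, "gripper": 1}, {"dx": 0, "dy": 0, "dz": 0, "ax": 0, "ay": 0, "az": 0, "gripper": 1}, {"dx": 0, "dy": 0, "dz": 0, "ax": 0, "ay": 0, "az": 0, "gripper": 1}, {"dx": 0, "dy": 0, "dz": 0, "ax": 0, "ay": 0, "az": 0, "gripper": 1}, {"dx": 0, "dy": 0, "dz": 0, "ax": 0, "ay": 0, "az": 0, "gripper": 1}, {"dx": 0, "dy": 0, "dz": 0, "ax": 0, "ay": 0, "az": 0, "gripper": 1}, {"dx": 0, "dy": 0, "dz": 0, "ax": 0, "ay": 0, "az": 0, "gripper": 1}, {"dx": 0, "dy": 0, "dz": 0, "ax": 0, "ay": 0, "az": 0, "gripper": 1}], squeeze=45)

```text
time_s: 32.63
eef_pos: [0.4594, -0.0163, 0.0624]
orientation: [0.629, 0.777, 0.0, 0.001]
wrist_force: [2.6, -1.3, 3.4]
gripper_width: 0.0516
grasp_force: 45.0
```

Run:
```python
from strap import *
o=observe();print(o['eef_pos'],o['qpos'][5],o['wrist_force'],o['wrist_torque'],o['gripper_width'],o['grasp_force'])
print(edge(viewer.capture('side')))
```

```text
[ 0.45944817 -0.01630264  0.0623882 ] -0.30128165444511734 [ 2.61476791 -1.3218218   3.357917  ] [-0.10792069 -0.43773004  0.00355926] 0.05161344172442404 44.99311055231374
[np.float64(289.37), np.float64(291.88), np.float64(305.67), np.float64(307.56), np.float64(309.4), np.float64(308.0)]
```

Turn clockwise, feeding 0.25 mm per row, and watch the strap edge (fully down ≈ +3.1 px from raised, i.e. ~291.1).

Call:
step_arm(increments=[{"dx": 0, "dy": 0, "dz": 0.01, "ax": 0, "ay": 0, "az": 1, "gripper": 1}, {"dx": 0, "dy": 0, "dz": 0.01, "ax": 0, "ay": 0, "az": 1, "gripper": 1}, {"dx": 0, "dy": 0, "dz": 0.01, "ax": 0, "ay": 0, "az": 1, "gripper": 1}, {"dx": 0, "dy": 0, "dz": 0.01, "ax": 0, "ay": 0, "az": 1, "gripper": 1}, {"dx": 0, "dy": 0, "dz": 0.01, "ax": 0, "ay": 0, "az": 1, "gripper": 1}, {"dx": 0, "dy": 0, "dz": 0.01, "ax": 0, "ay": 0, "az": 1, "gripper": 1}])

```text
time_s: 33.18
eef_pos: [0.459, -0.0164, 0.0606]
orientation: [0.797, 0.604, 0.0, 0.0]
wrist_force: [-0.3, -1.5, 4.4]
gripper_width: 0.052
grasp_force: 45.0
```

```bash
cat > st.py <<'E'
from strap import *
o=observe();print(o['eef_pos'],o['qpos'][5],o['wrist_force'],o['wrist_torque'],o['gripper_width'],o['grasp_force'])
print(np.array(edge(viewer.capture('side'))))
E
python3 st.py
```

```text
[ 0.4590341  -0.01638053  0.06056104] 0.1826198406010815 [-0.33610951 -1.54820666  4.3586308 ] [-0.31993253  0.00550269  0.01114433] 0.05199478630120654 44.9879723705817
[290.08 292.41 306.33 308.11 310.14 308.83]
```

Call:
step_arm(increments=[{"dx": 0, "dy": 0, "dz": 0.01, "ax": 0, "ay": 0, "az": 1, "gripper": 1}, {"dx": 0, "dy": 0, "dz": 0.01, "ax": 0, "ay": 0, "az": 1, "gripper": 1}, {"dx": 0, "dy": 0, "dz": 0.01, "ax": 0, "ay": 0, "az": 1, "gripper": 1}, {"dx": 0, "dy": 0, "dz": 0.01, "ax": 0, "ay": 0, "az": 1, "gripper": 1}, {"dx": 0, "dy": 0, "dz": 0.01, "ax": 0, "ay": 0, "az": 1, "gripper": 1}, {"dx": 0, "dy": 0, "dz": 0.01, "ax": 0, "ay": 0, "az": 1, "gripper": 1}])

```text
time_s: 33.73
eef_pos: [0.4589, -0.0163, 0.059]
orientation: [0.917, 0.398, 0.0, 0.0]
wrist_force: [-1.3, -1.6, 5.0]
gripper_width: 0.0515
grasp_force: 45.0
```

```bash
python3 st.py
```

```text
[ 0.4589362  -0.01627043  0.05897352] 0.6604970957404133 [-1.34585452 -1.5620111   5.03475211] [-0.12584737  0.18047848  0.07891482] 0.0515251934722468 44.98765751399333
[290.68 293.27 307.09 308.8  310.64 309.  ]
```

Call:
step_arm(increments=[{"dx": 0, "dy": 0, "dz": 0.01, "ax": 0, "ay": 0, "az": 1, "gripper": 1}, {"dx": 0, "dy": 0, "dz": 0.01, "ax": 0, "ay": 0, "az": 1, "gripper": 1}, {"dx": 0, "dy": 0, "dz": 0.01, "ax": 0, "ay": 0, "az": 1, "gripper": 1}, {"dx": 0, "dy": 0, "dz": 0.01, "ax": 0, "ay": 0, "az": 1, "gripper": 1}])

```text
time_s: 34.12
eef_pos: [0.4591, -0.0162, 0.0583]
orientation: [0.969, 0.248, 0.0, 0.0]
wrist_force: [-2.5, -0.4, 11.7]
gripper_width: 0.0517
grasp_force: 45.0
```

```bash
python3 st.py
```

```text
[ 0.45911487 -0.01619705  0.05827059] 0.9787762945909461 [-2.51337308 -0.36828314 11.66572327] [0.17518551 0.46046834 0.08824415] 0.05169481895009192 44.98930802947143
[291.19 293.52 307.18 309.05 311.22 309.4 ]
```

Call:
step_arm(increments=[{"dx": 0, "dy": 0, "dz": 0, "ax": 0, "ay": 0, "az": 1, "gripper": 1}, {"dx": 0, "dy": 0, "dz": 0, "ax": 0, "ay": 0, "az": 1, "gripper": 1}, {"dx": 0, "dy": 0, "dz": 0, "ax": 0, "ay": 0, "az": 1, "gripper": 1}])

```text
time_s: 34.42
eef_pos: [0.4591, -0.0161, 0.0582]
orientation: [0.991, 0.13, 0.0, -0.0]
wrist_force: [-1.5, -0.7, 6.4]
gripper_width: 0.0518
grasp_force: 45.0
```

```bash
python3 st.py
```

```text
[ 0.45905512 -0.01605637  0.05819716] 1.2185101817410657 [-1.54412899 -0.69832923  6.36188277] [0.33190371 0.35363567 0.4107737 ] 0.05183864134970017 44.97764785133768
[291.17 293.61 307.17 309.21 311.15 310.  ]
```

Call:
step_arm(increments=[{"dx": 0, "dy": 0, "dz": 0, "ax": 0, "ay": 0, "az": 1, "gripper": 1}, {"dx": 0, "dy": 0, "dz": 0, "ax": 0, "ay": 0, "az": 1, "gripper": 1}, {"dx": 0, "dy": 0, "dz": 0, "ax": 0, "ay": 0, "az": 1, "gripper": 1}])

```text
time_s: 34.72
eef_pos: [0.4589, -0.0159, 0.0581]
orientation: [1.0, 0.011, -0.0, -0.0]
wrist_force: [-4.5, 3.1, 9.1]
gripper_width: 0.0514
grasp_force: 45.0
```

```bash
python3 st.py
```

```text
[ 0.45888519 -0.01594162  0.05813308] 1.4582680657358527 [-4.52724494  3.11723736  9.07842939] [0.89696807 0.78283139 0.71936821] 0.051380456220723326 44.98195746622514
[291.17 293.5  307.21 309.11 311.23 310.19]
```

Strap fully down (edge 291.2, stationary while torque climbs). Release softly.

Call:
step_arm(increments=[{"dx": 0, "dy": 0, "dz": 0, "ax": 0, "ay": 0, "az": 1, "gripper": 1}, {"dx": 0, "dy": 0, "dz": 0, "ax": 0, "ay": 0, "az": 0, "gripper": 1}])

```text
time_s: 34.93
eef_pos: [0.4589, -0.0157, 0.0582]
orientation: [1.0, -0.03, -0.0, -0.001]
wrist_force: [-4.0, 5.5, 8.5]
gripper_width: 0.0515
grasp_force: 45.0
```

Call:
step_arm(increments=[{"dx": 0, "dy": 0, "dz": 0, "ax": 0, "ay": 0, "az": 0, "gripper": 1}, {"dx": 0, "dy": 0, "dz": 0, "ax": 0, "ay": 0, "az": 0, "gripper": 1}], squeeze=5)

```text
time_s: 35.1
eef_pos: [0.459, -0.0158, 0.0581]
orientation: [1.0, -0.027, 0.0, -0.0]
wrist_force: [-0.6, 3.9, 5.5]
gripper_width: 0.0519
grasp_force: 5.0
```

```bash
python3 st.py
```

```text
[ 0.458994   -0.01579208  0.05807643] 1.5349959785225915 [-0.61779946  3.9049249   5.52529622] [ 0.68240595  0.27384759 -0.0510933 ] 0.05190759790617795 5.000316840996675
[291.17 293.5  307.29 309.09 311.2  310.  ]
```

Call:
step_arm(increments=[{"dx": 0, "dy": 0, "dz": 0, "ax": 0, "ay": 0, "az": 0, "gripper": -0.4}, {"dx": 0, "dy": 0, "dz": 0, "ax": 0, "ay": 0, "az": 0, "gripper": -0.4}, {"dx": 0, "dy": 0, "dz": 0, "ax": 0, "ay": 0, "az": 0, "gripper": -0.4}, {"dx": 0, "dy": 0, "dz": 0, "ax": 0, "ay": 0, "az": 0, "gripper": -0.4}])

```text
time_s: 35.48
eef_pos: [0.4588, -0.0162, 0.0575]
orientation: [1.0, -0.029, -0.0, 0.0]
wrist_force: [-1.0, 0.4, -0.3]
gripper_width: 0.0647
grasp_force: 0.0
```

```bash
python3 st.py
```

```text
[ 0.45878244 -0.0162455   0.05745229] 1.5377835651486207 [-1.02045558  0.40527699 -0.30350137] [0.08461401 0.04368032 0.02459128] 0.06466412719478787 0.0
[291.11 293.55 307.19 309.22 311.23 309.5 ]
```

Strap stays down. Now the third nut goes to the drawer.

Call:
step_arm(increments=[{"dx": 0, "dy": 0, "dz": -1, "ax": 0, "ay": 0, "az": 0, "gripper": -0.4}, {"dx": 0, "dy": 0, "dz": -1, "ax": 0, "ay": 0, "az": 0, "gripper": -0.4}, {"dx": 0, "dy": 0, "dz": -1, "ax": 0, "ay": 0, "az": 0, "gripper": -1}, {"dx": 0, "dy": 0, "dz": -1, "ax": 0, "ay": 0, "az": -0.72, "gripper": -1}, {"dx": 0.26, "dy": 0.96, "dz": 0, "ax": 0, "ay": 0, "az": 0, "gripper": -1}, {"dx": 0.26, "dy": 0.96, "dz": 0, "ax": 0, "ay": 0, "az": 0, "gripper": -1}, {"dx": 0.26, "dy": 0.96, "dz": 0, "ax": 0, "ay": 0, "az": 0, "gripper": -1}, {"dx": 0.26, "dy": 0.96, "dz": 0, "ax": 0, "ay": 0, "az": 0, "gripper": -1}, {"dx": 0.26, "dy": 0.96, "dz": 0, "ax": 0, "ay": 0, "az": 0, "gripper": -1}, {"dx": 0.26, "dy": 0.96, "dz": 0, "ax": 0, "ay": 0, "az": 0, "gripper": -1}, {"dx": 0.26, "dy": 0.96, "dz": 0, "ax": 0, "ay": 0, "az": 0, "gripper": -1}, {"dx": 0.26, "dy": 0.96, "dz": 0, "ax": 0, "ay": 0, "az": 0, "gripper": -1}], squeeze=30)

```text
time_s: 36.53
eef_pos: [0.5108, -0.2096, 0.1575]
orientation: [1.0, -0.0, -0.0, -0.0]
wrist_force: [-0.2, 0.2, 0.5]
gripper_width: 0.0933
grasp_force: 0.0
```

Call:
step_arm(increments=[{"dx": 0.26, "dy": 0.96, "dz": 0, "ax": 0, "ay": 0, "az": 0, "gripper": -1}, {"dx": 0.26, "dy": 0.96, "dz": 0, "ax": 0, "ay": 0, "az": 0, "gripper": -1}, {"dx": 0.26, "dy": 0.96, "dz": 0, "ax": 0, "ay": 0, "az": 0, "gripper": -1}, {"dx": 0.26, "dy": 0.96, "dz": 0, "ax": 0, "ay": 0, "az": 0, "gripper": -1}])

```text
time_s: 36.87
eef_pos: [0.5366, -0.3056, 0.1573]
orientation: [1.0, -0.0, -0.0, -0.0]
wrist_force: [0.9, -0.3, 0.1]
gripper_width: 0.0929
grasp_force: 0.0
```

Run:
```python
from strap import *
o=observe();print(o['eef_pos'],o['qpos'][5],o['orientation'])
for x in nuts(): print(x)
print(np.array(edge(viewer.capture('side'))))
```

```text
[ 0.53664907 -0.30560513  0.15733766] 1.0126697950759247 [ 9.99999891e-01 -4.13700422e-04 -1.89448955e-04 -1.01335248e-04]
(array([265.5, 278.8]), 12.5, 431.5, array([ 0.4606, -0.0112,  0.033 ]))
(array([169.3, 223.7]), 11.5, 373.5, array([0.5842, 0.2024, 0.033 ]))
(array([286.5, 175. ]), 16.3, 145.0, array([ 0.6913, -0.0583,  0.033 ]))
[291.22 293.39 307.43 309.32 311.38 310.47]
```

Run:
```python
from h import *
s=viewer.capture('side')
for b in blobs(s,*ORANGE,60): print(np.round(b[0]+(0,) if 0 else b[0][0]),b[1],b[2])
r=cv2.imread('pics/side0.png')[:,:,::-1]
for b in blobs(r,*ORANGE,60): print('0',np.round(b[0][0]),b[1],b[2])
print(proj('side',[.5695,-.4242,.033]))
cv2.imwrite('pics/g8.png',cv2.resize(s[140:260,280:440],None,fx=4,fy=4)[:,:,::-1])
```

```text
[203. 345.] 742.5 ((202.0, 345.5), (33.0, 28.0), 90.0)
[323. 281.] 611.5 ((323.0, 281.0), (30.0, 26.0), 90.0)
[280. 245.] 68.5 ((278.44061279296875, 245.9059600830078), (15.9013032913208, 7.59885311126709), 39.289405822753906)
[136. 214.] 204.5 ((135.2705841064453, 217.7823486328125), (33.841156005859375, 14.85973834991455), 12.528807640075684)
[356. 189.] 337.0 ((356.0, 189.5), (21.0, 20.0), 90.0)
[ 38. 119.] 93.0 ((38.03773498535156, 119.132080078125), (37.63679122924805, 4.120816230773926), 74.05460357666016)
0 [284. 244.] 265.5 ((283.7500305175781, 243.75003051757812), (19.091880798339844, 18.384775161743164), 45.0)
0 [137. 216.] 211.5 ((136.6705780029297, 217.9823455810547), (36.661251068115234, 14.642807960510254), 12.528807640075684)
0 [404. 219.] 405.5 ((404.0, 219.0), (22.0, 24.0), 0.0)
0 [359. 200.] 679.5 ((361.24945068359375, 199.7126922607422), (45.30519485473633, 22.463829040527344), 70.70995330810547)
0 [ 38. 119.] 92.0 ((38.028202056884766, 119.14643096923828), (37.642696380615234, 3.8531899452209473), 72.75853729248047)
[355.21273945 186.13451886]
```

View pics/g8.png

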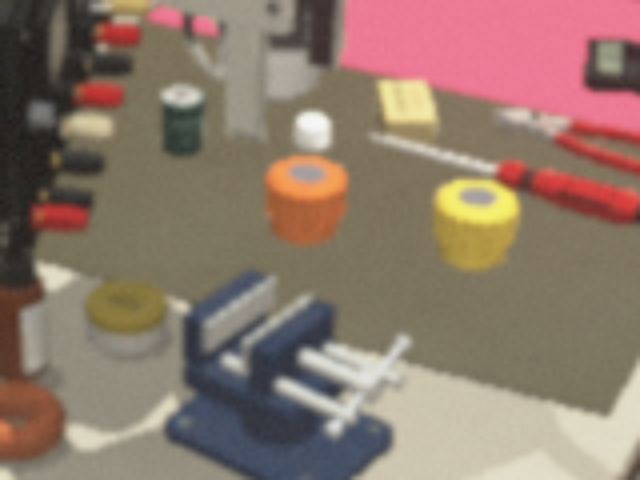

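The third nut still stands at (356,189) in the side view, unmoved. Grasp it.

Call:
step_arm(increments=[{"dx": 0.26, "dy": 0.95, "dz": 0, "ax": 0, "ay": 0, "az": 0, "gripper": -1}, {"dx": 0.26, "dy": 0.95, "dz": 0, "ax": 0, "ay": 0, "az": 0, "gripper": -1}, {"dx": 0.26, "dy": 0.95, "dz": 0, "ax": 0, "ay": 0, "az": 0, "gripper": -1}, {"dx": 0.26, "dy": 0.95, "dz": 0, "ax": 0, "ay": 0, "az": 0, "gripper": -1}, {"dx": 0.26, "dy": 0.95, "dz": 0, "ax": 0, "ay": 0, "az": 0, "gripper": -1}, {"dx": 0, "dy": 0, "dz": 0, "ax": 0, "ay": 0, "az": 0, "gripper": -1}])

```text
time_s: 37.52
eef_pos: [0.5691, -0.4253, 0.157]
orientation: [1.0, -0.001, -0.0, 0.0]
wrist_force: [-0.7, 0.2, -0.2]
gripper_width: 0.0932
grasp_force: 0.0
```

Call:
step_arm(increments=[{"dx": 0, "dy": 0, "dz": 1, "ax": 0, "ay": 0, "az": 0, "gripper": -1}, {"dx": 0, "dy": 0, "dz": 1, "ax": 0, "ay": 0, "az": 0, "gripper": -1}, {"dx": 0, "dy": 0, "dz": 1, "ax": 0, "ay": 0, "az": 0, "gripper": -1}, {"dx": 0, "dy": 0, "dz": 1, "ax": 0, "ay": 0, "az": 0, "gripper": -1}, {"dx": 0, "dy": 0, "dz": 1, "ax": 0, "ay": 0, "az": 0, "gripper": -1}, {"dx": 0, "dy": 0, "dz": 0.7, "ax": 0, "ay": 0, "az": 0, "gripper": -1}, {"dx": 0, "dy": 0, "dz": 0.2, "ax": 0, "ay": 0, "az": 0, "gripper": -1}])

```text
time_s: 38.1
eef_pos: [0.5677, -0.421, 0.0067]
orientation: [1.0, -0.0, -0.002, -0.001]
wrist_force: [0.1, -1.1, -0.1]
gripper_width: 0.093
grasp_force: 0.0
```

Call:
step_arm(increments=[{"dx": 0, "dy": 0, "dz": 0, "ax": 0, "ay": 0, "az": 0, "gripper": 1}, {"dx": 0, "dy": 0, "dz": 0, "ax": 0, "ay": 0, "az": 0, "gripper": 1}, {"dx": 0, "dy": 0, "dz": 0, "ax": 0, "ay": 0, "az": 0, "gripper": 1}, {"dx": 0, "dy": 0, "dz": 0, "ax": 0, "ay": 0, "az": 0, "gripper": 1}, {"dx": 0, "dy": 0, "dz": 0, "ax": 0, "ay": 0, "az": 0, "gripper": 1}, {"dx": 0, "dy": 0, "dz": 0, "ax": 0, "ay": 0, "az": 0, "gripper": 1}, {"dx": 0, "dy": 0, "dz": 0, "ax": 0, "ay": 0, "az": 0, "gripper": 1}, {"dx": 0, "dy": 0, "dz": 0, "ax": 0, "ay": 0, "az": 0, "gripper": 1}, {"dx": 0, "dy": 0, "dz": 0, "ax": 0, "ay": 0, "az": 0, "gripper": 1}])

```text
time_s: 38.85
eef_pos: [0.5691, -0.4233, 0.0107]
orientation: [1.0, -0.001, 0.0, 0.0]
wrist_force: [-1.0, 0.5, 5.0]
gripper_width: 0.0524
grasp_force: 30.0
```

Call:
step_arm(increments=[{"dx": 0, "dy": 0, "dz": -1, "ax": 0, "ay": 0, "az": 0, "gripper": 1}, {"dx": 0, "dy": 0, "dz": -1, "ax": 0, "ay": 0, "az": 0, "gripper": 1}, {"dx": 0, "dy": 0, "dz": -1, "ax": 0, "ay": 0, "az": 0, "gripper": 1}, {"dx": 0, "dy": 0, "dz": -1, "ax": 0, "ay": 0, "az": 0, "gripper": 1}, {"dx": 0, "dy": 0, "dz": -1, "ax": 0, "ay": 0, "az": 0, "gripper": 1}, {"dx": 0, "dy": 0, "dz": -0.8, "ax": 0, "ay": 0, "az": 0, "gripper": 1}, {"dx": 0, "dy": 0, "dz": 0, "ax": 0, "ay": 0, "az": 0, "gripper": 1}])

```text
time_s: 39.43
eef_pos: [0.5699, -0.424, 0.1601]
orientation: [1.0, -0.001, 0.002, 0.002]
wrist_force: [0.8, -0.7, 0.8]
gripper_width: 0.0523
grasp_force: 30.0
```

Call:
step_arm(increments=[{"dx": -0.1, "dy": -0.99, "dz": 0, "ax": 0, "ay": 0, "az": 0, "gripper": 1}, {"dx": -0.1, "dy": -0.99, "dz": 0, "ax": 0, "ay": 0, "az": 0, "gripper": 1}, {"dx": -0.1, "dy": -0.99, "dz": 0, "ax": 0, "ay": 0, "az": 0, "gripper": 1}, {"dx": -0.1, "dy": -0.99, "dz": 0, "ax": 0, "ay": 0, "az": 0, "gripper": 1}, {"dx": -0.1, "dy": -0.99, "dz": 0, "ax": 0, "ay": 0, "az": 0, "gripper": 1}, {"dx": -0.1, "dy": -0.99, "dz": 0, "ax": 0, "ay": 0, "az": 0, "gripper": 1}, {"dx": -0.1, "dy": -0.99, "dz": 0, "ax": 0, "ay": 0, "az": 0, "gripper": 1}, {"dx": -0.1, "dy": -0.99, "dz": 0, "ax": 0, "ay": 0, "az": 0, "gripper": 1}, {"dx": -0.1, "dy": -0.99, "dz": 0, "ax": 0, "ay": 0, "az": 0, "gripper": 1}, {"dx": -0.1, "dy": -0.99, "dz": 0, "ax": 0, "ay": 0, "az": 0, "gripper": 1}, {"dx": -0.1, "dy": -0.99, "dz": 0, "ax": 0, "ay": 0, "az": 0, "gripper": 1}, {"dx": -0.1, "dy": -0.99, "dz": 0, "ax": 0, "ay": 0, "az": 0, "gripper": 1}])

```text
time_s: 40.43
eef_pos: [0.5387, -0.1248, 0.1541]
orientation: [1.0, -0.001, -0.001, -0.0]
wrist_force: [1.2, -0.1, -0.7]
gripper_width: 0.0524
grasp_force: 30.0
```

Call:
step_arm(increments=[{"dx": -0.1, "dy": -0.99, "dz": 0, "ax": 0, "ay": 0, "az": 0, "gripper": 1}, {"dx": -0.1, "dy": -0.99, "dz": 0, "ax": 0, "ay": 0, "az": 0, "gripper": 1}, {"dx": -0.1, "dy": -0.99, "dz": 0, "ax": 0, "ay": 0, "az": 0, "gripper": 1}, {"dx": -0.1, "dy": -0.99, "dz": 0, "ax": 0, "ay": 0, "az": 0, "gripper": 1}, {"dx": -0.1, "dy": -0.99, "dz": 0, "ax": 0, "ay": 0, "az": 0, "gripper": 1}, {"dx": -0.1, "dy": -0.99, "dz": 0, "ax": 0, "ay": 0, "az": 0, "gripper": 1}, {"dx": -0.1, "dy": -0.99, "dz": 0, "ax": 0, "ay": 0, "az": 0, "gripper": 1}, {"dx": -0.1, "dy": -0.99, "dz": 0, "ax": 0, "ay": 0, "az": 0, "gripper": 1}, {"dx": -0.1, "dy": -0.99, "dz": 0, "ax": 0, "ay": 0, "az": 0, "gripper": 1}, {"dx": -0.1, "dy": -0.99, "dz": 0, "ax": 0, "ay": 0, "az": 0, "gripper": 1}, {"dx": 0, "dy": -0.9, "dz": 0, "ax": 0, "ay": 0, "az": 0, "gripper": 1}, {"dx": 0, "dy": 0, "dz": 0, "ax": 0, "ay": 0, "az": 0, "gripper": 1}])

```text
time_s: 41.43
eef_pos: [0.514, 0.1469, 0.1541]
orientation: [1.0, 0.001, -0.001, -0.0]
wrist_force: [-0.2, -0.1, -0.1]
gripper_width: 0.0523
grasp_force: 30.0
```

Run:
```python
from strap import *
o=observe();print(o['eef_pos'],o['qpos'],o['gripper_width'])
for x in nuts(): print(x)
s=viewer.capture('side')
for b in blobs(s,*ORANGE,60): print(np.round(b[0][0]),b[1],b[2])
print(proj('side',o['eef_pos']), edge(s)[:4])
```

```text
[0.51399762 0.14685693 0.15412161] [ 2.30125682e-01 -1.67860310e-01  1.82462564e+00  8.05428177e-04
  1.48572329e+00  1.79974323e+00] 0.0523289935239932
(array([265.4, 278.9]), 12.4, 426.5, array([ 0.4604, -0.0111,  0.033 ]))
(array([324.5, 206.9]), 11.8, 402.0, array([ 0.619 , -0.1425,  0.033 ]))
(array([285., 173.]), 19.7, 140.5, array([ 0.6958, -0.0549,  0.033 ]))
[203. 345.] 731.0 ((201.5, 345.5), (33.0, 29.0), 90.0)
[323. 281.] 580.0 ((323.0, 281.0), (28.0, 26.0), 90.0)
[250. 279.] 448.5 ((253.05740356445312, 278.8688659667969), (20.55161476135254, 33.40768814086914), 5.194429397583008)
[284. 244.] 262.5 ((283.9000244140625, 243.2000274658203), (21.466251373291016, 16.54690170288086), 26.56505012512207)
[136. 216.] 201.0 ((135.7567596435547, 217.45944213867188), (32.22220230102539, 14.79590892791748), 9.462322235107422)
[ 38. 120.] 73.0 ((38.08739471435547, 119.61460876464844), (36.667213439941406, 3.693485975265503), 74.47589111328125)
[248.12597511 285.18705307] [np.float64(291.15), np.float64(293.12), np.float64(307.36), np.float64(309.28)]
```

Call:
step_arm(increments=[{"dx": 0, "dy": 0, "dz": 1, "ax": 0, "ay": 0, "az": 0, "gripper": 1}, {"dx": 0, "dy": 0, "dz": 1, "ax": 0, "ay": 0, "az": 0, "gripper": 1}, {"dx": 0, "dy": 0, "dz": 1, "ax": 0, "ay": 0, "az": 0, "gripper": 1}, {"dx": 0, "dy": 0, "dz": 1, "ax": 0, "ay": 0, "az": 0, "gripper": 1}, {"dx": 0, "dy": 0, "dz": 0.8, "ax": 0, "ay": 0, "az": 0, "gripper": 1}, {"dx": 0, "dy": 0, "dz": 0.34, "ax": 0, "ay": 0, "az": 0, "gripper": 1}, {"dx": 0, "dy": 0, "dz": 0, "ax": 0, "ay": 0, "az": 0, "gripper": 1}])

```text
time_s: 42.12
eef_pos: [0.5135, 0.1429, 0.0245]
orientation: [1.0, -0.001, -0.002, 0.0]
wrist_force: [-0.4, -0.2, -1.1]
gripper_width: 0.0523
grasp_force: 30.0
```

Call:
step_arm(increments=[{"dx": 0, "dy": 0, "dz": 0, "ax": 0, "ay": 0, "az": 0, "gripper": -0.4}, {"dx": 0, "dy": 0, "dz": 0, "ax": 0, "ay": 0, "az": 0, "gripper": -0.4}, {"dx": 0, "dy": 0, "dz": 0, "ax": 0, "ay": 0, "az": 0, "gripper": -0.4}, {"dx": 0, "dy": 0, "dz": 0, "ax": 0, "ay": 0, "az": 0, "gripper": -0.4}])

```text
time_s: 42.45
eef_pos: [0.5152, 0.1441, 0.0279]
orientation: [1.0, -0.001, 0.001, -0.0]
wrist_force: [-0.4, 0.3, -0.7]
gripper_width: 0.0651
grasp_force: 0.0
```

Call:
step_arm(increments=[{"dx": 0, "dy": 0, "dz": -1, "ax": 0, "ay": 0, "az": 0, "gripper": -0.4}, {"dx": 0, "dy": 0, "dz": -1, "ax": 0, "ay": 0, "az": 0, "gripper": -0.4}, {"dx": 0, "dy": 0, "dz": -1, "ax": 0, "ay": 0, "az": 0, "gripper": -0.4}, {"dx": 0, "dy": 0, "dz": -1, "ax": 0, "ay": 0, "az": 0, "gripper": -0.4}, {"dx": 0, "dy": 0, "dz": -1, "ax": 0, "ay": 0, "az": 0, "gripper": 0.2}, {"dx": 0, "dy": 0, "dz": -0.5, "ax": 0, "ay": 0, "az": 0, "gripper": 1}])

```text
time_s: 42.95
eef_pos: [0.5154, 0.1442, 0.168]
orientation: [1.0, -0.001, 0.002, -0.0]
wrist_force: [0.3, 0.2, 0.2]
gripper_width: 0.0559
grasp_force: 0.0
```

Call:
step_arm(increments=[{"dx": -0.84, "dy": -0.29, "dz": 0, "ax": 0, "ay": 0, "az": 0, "gripper": 1}, {"dx": -0.84, "dy": -0.29, "dz": 0, "ax": 0, "ay": 0, "az": 0, "gripper": 1}, {"dx": -0.84, "dy": -0.29, "dz": 0, "ax": 0, "ay": 0, "az": 0, "gripper": 1}, {"dx": -0.84, "dy": -0.29, "dz": 0, "ax": 0, "ay": 0, "az": 0, "gripper": 1}, {"dx": -0.84, "dy": -0.29, "dz": 0, "ax": 0, "ay": 0, "az": 0, "gripper": 1}, {"dx": 0, "dy": 0, "dz": 0, "ax": 0, "ay": 0, "az": 0, "gripper": 1}])

```text
time_s: 43.45
eef_pos: [0.4073, 0.1812, 0.1642]
orientation: [1.0, 0.0, 0.0, -0.0]
wrist_force: [0.0, -0.3, 0.6]
gripper_width: 0.0163
grasp_force: 0.0
```

Run:
```python
from strap import *
o=observe();print(o['eef_pos'],o['gripper_width'])
s=viewer.capture('side')
print(edge(s)[:4])
for x in nuts(): print(x)
cv2.imwrite('pics/g9.png',cv2.resize(s[230:430,130:400],None,fx=2.8,fy=2.8)[:,:,::-1])
```

```text
[0.40733109 0.18117628 0.16424148] 0.016298869690026665
[nan, nan, np.float64(307.37), np.float64(309.26)]
(array([265.4, 278.9]), 12.4, 427.5, array([ 0.4604, -0.0111,  0.033 ]))
(array([194.6, 254.2]), 11.6, 378.0, array([0.516 , 0.1456, 0.033 ]))
(array([169. , 223.2]), 11.6, 366.5, array([0.5853, 0.2031, 0.033 ]))
(array([324.6, 206.8]), 11.8, 397.5, array([ 0.619 , -0.1427,  0.033 ]))
```

View pics/g9.png

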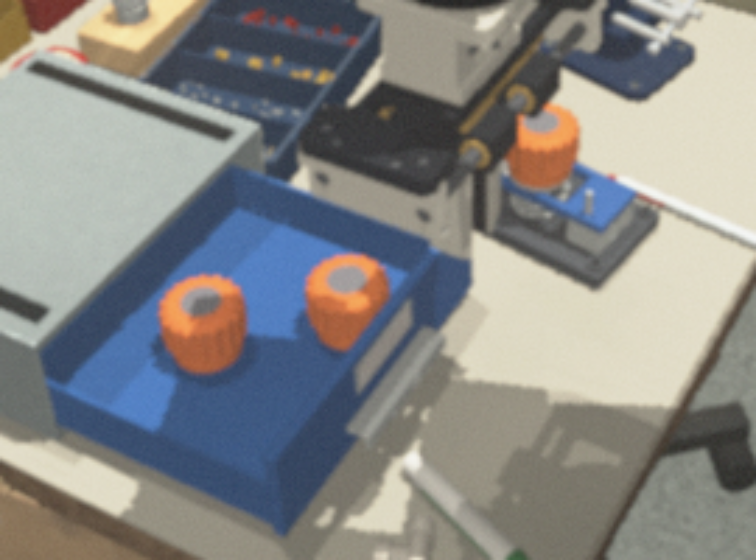

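Both spare nuts stand in the drawer and the clamp nut is on. Lower in front of the drawer and push.

Call:
step_arm(increments=[{"dx": 0, "dy": 0, "dz": 1, "ax": 0, "ay": 0, "az": 0, "gripper": 1}, {"dx": 0, "dy": 0, "dz": 1, "ax": 0, "ay": 0, "az": 0, "gripper": 1}, {"dx": 0, "dy": 0, "dz": 1, "ax": 0, "ay": 0, "az": 0, "gripper": 1}, {"dx": 0, "dy": 0, "dz": 1, "ax": 0, "ay": 0, "az": 0, "gripper": 1}, {"dx": 0, "dy": 0, "dz": 0.7, "ax": 0, "ay": 0, "az": 0, "gripper": 1}, {"dx": 0.4, "dy": 0, "dz": 0, "ax": 0, "ay": 0, "az": 0, "gripper": 1}, {"dx": 0.4, "dy": 0, "dz": 0, "ax": 0, "ay": 0, "az": 0, "gripper": 1}, {"dx": 0.4, "dy": 0, "dz": 0, "ax": 0, "ay": 0, "az": 0, "gripper": 1}, {"dx": 0.3, "dy": 0, "dz": 0, "ax": 0, "ay": 0, "az": 0, "gripper": 1}, {"dx": 0.2, "dy": 0, "dz": 0, "ax": 0, "ay": 0, "az": 0, "gripper": 1}])

```text
time_s: 44.38
eef_pos: [0.4541, 0.1803, 0.0477]
orientation: [1.0, -0.001, 0.001, -0.0]
wrist_force: [-4.6, -0.0, 3.2]
gripper_width: 0.0004
grasp_force: 1.8
```

Call:
step_arm(increments=[{"dx": 0.2, "dy": 0, "dz": 0, "ax": 0, "ay": 0, "az": 0, "gripper": 1}, {"dx": 0.3, "dy": 0, "dz": 0, "ax": 0, "ay": 0, "az": 0, "gripper": 1}, {"dx": 0.4, "dy": 0, "dz": 0, "ax": 0, "ay": 0, "az": 0, "gripper": 1}, {"dx": 0.4, "dy": 0, "dz": 0, "ax": 0, "ay": 0, "az": 0, "gripper": 1}, {"dx": 0.4, "dy": 0, "dz": 0, "ax": 0, "ay": 0, "az": 0, "gripper": 1}, {"dx": 0.4, "dy": 0, "dz": 0, "ax": 0, "ay": 0, "az": 0, "gripper": 1}, {"dx": 0.4, "dy": 0, "dz": 0, "ax": 0, "ay": 0, "az": 0, "gripper": 1}, {"dx": 0.4, "dy": 0, "dz": 0, "ax": 0, "ay": 0, "az": 0, "gripper": 1}, {"dx": 0.4, "dy": 0, "dz": 0, "ax": 0, "ay": 0, "az": 0, "gripper": 1}, {"dx": 0.4, "dy": 0, "dz": 0, "ax": 0, "ay": 0, "az": 0, "gripper": 1}, {"dx": 0.4, "dy": 0, "dz": 0, "ax": 0, "ay": 0, "az": 0, "gripper": 1}, {"dx": 0.4, "dy": 0, "dz": 0, "ax": 0, "ay": 0, "az": 0, "gripper": 1}])

```text
time_s: 45.38
eef_pos: [0.5656, 0.1802, 0.0465]
orientation: [1.0, -0.001, -0.0, -0.0]
wrist_force: [-1.5, 1.9, 0.0]
gripper_width: 0.0007
grasp_force: 1.0
```

Call:
step_arm(increments=[{"dx": 0.4, "dy": 0, "dz": 0, "ax": 0, "ay": 0, "az": 0, "gripper": 1}, {"dx": 0.4, "dy": 0, "dz": 0, "ax": 0, "ay": 0, "az": 0, "gripper": 1}, {"dx": 0.3, "dy": 0, "dz": 0, "ax": 0, "ay": 0, "az": 0, "gripper": 1}, {"dx": 0.3, "dy": 0, "dz": 0, "ax": 0, "ay": 0, "az": 0, "gripper": 1}, {"dx": 0.2, "dy": 0, "dz": 0, "ax": 0, "ay": 0, "az": 0, "gripper": 1}])

```text
time_s: 45.8
eef_pos: [0.6053, 0.1801, 0.0466]
orientation: [1.0, -0.001, -0.0, 0.0]
wrist_force: [-1.9, 1.4, 0.6]
gripper_width: 0.0006
grasp_force: 1.3
```

Call:
step_arm(increments=[{"dx": 0.15, "dy": 0, "dz": 0, "ax": 0, "ay": 0, "az": 0, "gripper": 1}, {"dx": 0.1, "dy": 0, "dz": 0, "ax": 0, "ay": 0, "az": 0, "gripper": 1}])

```text
time_s: 45.97
eef_pos: [0.6072, 0.1801, 0.0465]
orientation: [1.0, -0.0, -0.005, 0.0]
wrist_force: [-64.1, -3.2, 34.5]
gripper_width: 0.0007
grasp_force: 32.2
```

Call:
step_arm(increments=[{"dx": 0.1, "dy": 0, "dz": 0, "ax": 0, "ay": 0, "az": 0, "gripper": 1}, {"dx": 0.06, "dy": 0, "dz": 0, "ax": 0, "ay": 0, "az": 0, "gripper": 1}])

```text
time_s: 46.13
eef_pos: [0.6073, 0.1801, 0.0465]
orientation: [1.0, -0.0, -0.01, 0.001]
wrist_force: [-96.9, -6.6, 51.1]
gripper_width: 0.0004
grasp_force: 48.4
```

Hard stop well past the catch force; back off at once.

Call:
step_arm(increments=[{"dx": -0.4, "dy": 0, "dz": 0, "ax": 0, "ay": 0, "az": 0, "gripper": 1}, {"dx": -0.6, "dy": 0, "dz": 0, "ax": 0, "ay": 0, "az": 0, "gripper": 1}, {"dx": -1, "dy": 0, "dz": 0, "ax": 0, "ay": 0, "az": 0, "gripper": 1}, {"dx": -1, "dy": 0, "dz": 0, "ax": 0, "ay": 0, "az": 0, "gripper": 1}, {"dx": -1, "dy": 0, "dz": -0.5, "ax": 0, "ay": 0, "az": 0, "gripper": 1}, {"dx": -0.5, "dy": 0, "dz": -1, "ax": 0, "ay": 0, "az": 0, "gripper": 1}, {"dx": 0, "dy": 0, "dz": -1, "ax": 0, "ay": 0, "az": 0, "gripper": 1}, {"dx": 0, "dy": 0, "dz": -1, "ax": 0, "ay": 0, "az": 0, "gripper": 1}, {"dx": 0, "dy": 0, "dz": -1, "ax": 0, "ay": 0, "az": 0, "gripper": 1}, {"dx": 0, "dy": 0, "dz": 0, "ax": 0, "ay": 0, "az": 0, "gripper": 1}])

```text
time_s: 46.97
eef_pos: [0.5042, 0.1806, 0.1649]
orientation: [1.0, -0.001, 0.004, -0.001]
wrist_force: [0.7, 0.5, 0.8]
gripper_width: 0.0005
grasp_force: 0.0
```

Run:
```python
from strap import *
o=observe();print(o['eef_pos'],o['wrist_force'])
s=viewer.capture('side')
print(edge(s))
t=viewer.capture('top');h=cv2.cvtColor(t,cv2.COLOR_RGB2HSV);m=cv2.inRange(h,(100,130,60),(125,255,255))
for u in (130,150,170,200,220):
    r=np.where(m[190:290,u])[0]+190
    if len(r): print(u,r.min(),r.max(),plane('top',u,r.max()+.5,.074))
for x in nuts(): print(x)
cv2.imwrite('pics/g10.png',s[:,:,::-1])
```

```text
[0.50421276 0.18063304 0.1648851 ] [0.65182057 0.46760254 0.81019668]
[np.float64(291.06), np.float64(293.0), np.float64(307.16), np.float64(309.19), np.float64(311.21), np.float64(310.71)]
200 204 208 [0.6125553  0.12613817 0.074     ]
220 203 208 [0.61219762 0.08298473 0.074     ]
(array([265.4, 278.7]), 12.4, 424.0, array([ 0.4607, -0.011 ,  0.033 ]))
(array([324.4, 207. ]), 11.8, 397.0, array([ 0.6186, -0.1423,  0.033 ]))
```

View pics/g10.png

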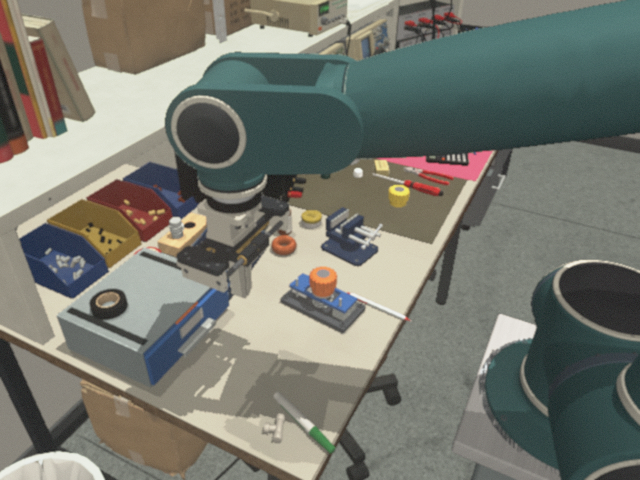

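```bash
python3 -c "
from workcell import finish_job
print(finish_job())"
```

```text
the job is handed in; nothing more can be done
None
```

The job is handed in. The second nut I tried screwed onto the stud and holds the strap fully down, the other two orange nuts are in the drawer, and the drawer is pushed home. I did not try the third nut, since one already fitted. The push against the drawer's end stop peaked at about 110 N at the wrist, under the 120 N limit.

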